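Swap the fitting from the crowded rack

ROBOT

A 6-joint arm with a two-finger parallel gripper is mounted at the origin on a cart in front of the work surface, level with it; the furniture and walls round the work are solid. World frame = base frame: x ahead of the robot, y to its left, z up, the work surface at z = 0. Lengths are in m, angles in rad, forces in N, time in s.
With the tool pointing down it reaches from about 0.35 to 0.975 m from the base axis. Payload 4.9 kg.
Tool frame: the origin (TCP) lies midway between the tips of the shut fingers; the grasp point (between the pads) lies 19 mm behind it (manip.pinch_z is the x of the grasp point in the tool frame, in m); x points along the fingers, y is the direction in which the jaws open and shut, and the axes are right-handed (so a half turn about x gives the same grasp; the last joint's range is limited). The gripper opens to 85 mm and grips with 20 to 120 N. Pads are 22 mm wide; open, the fingers measure 114 mm over their backs; the gripper's body (76 mm by 85 mm) begins 54 mm behind the grasp point. The pads swing forward as they close: fully open they stand 13 mm farther back than shut.
Start: joints at [-1.24, 0.053, 1.613, -0, 1.476, -0.119], TCP at [0.272, -0.563, 0.203] pointing down, gripper open.
Joint ranges: [-3.01, 3.01], [-1.01, 2.22], [0.06, 2.58], [-1.02, 4.17], [0.09, 2.62], [-3.14, 3.14]. Speed limits (rad/s): [2.57, 2.57, 3.14, 3.14, 3.14, 3.14].

INTERFACE

Orientations are given as a unit quaternion [w, x, y, z].
In Python, from plant import sensors, cams, workorder, manip gives the robot as it stands.
- The arm moves only by the tool drive_tool, never from a script. Its argument "series" is a list of rows, each an object of numbers: "x", "y", "z": the shift along the tool's x, y, z in units of 25 mm (1.0 is 25 mm); "ax", "ay", "az": the turn, a rotation vector about the tool's x, y, z in units of 5 degrees (1.0 is 5 degrees). A call has 1 to 5 rows; each row is the pose to reach, as a shift and turn from the pose commanded when the call began, along the tool's axes at that moment; what a row does not reach only later rows make up. A row lasts 1/12 s, in which the tool goes at most 41.7 mm and 7.16 degrees, less where a joint would pass 70% of its speed; a pose out of reach is approached as far as the arm can. A call with a gripper value outside its range is refused whole. "hand" is the opening, from 0 (shut) to 1 (fully open), set as the call begins (left out, the last holds). The fingers move at their own pace and stop on an object; the grip force is fixed at half the most. Time passes only in rows, so rows that repeat a pose let the fingers close. It gives the time, the measured TCP pose, the force and the opening at its end, in the units of the state.
- sensors.state(): the state, without advancing time (a new reading comes with each control period).
- cams.grab_frame(name): name is "side" or "top"; returns a dict with "img" (384x512x3 uint8, blue, green, red), "camera_matrix" (3x3 intrinsics, pixels), "k1" (the pictures are not rectified: a ray, as slopes to the right and down, at radius r is drawn at 1 + k1 r^2 times it, then the intrinsics apply), "cam_to_world" (4x4, takes a point from camera to world coordinates). Camera axes: x right, y down, z forward; pixel columns grow to the right and rows downward; lengths in m; the calibration is good to about 2 mm. A picture is of the moment at which its call begins. There is no depth.
- workorder.job_done(): hands the job in, once; it reports no verdict.
The state is a dict: "time": time; "joint_pos": joint angles; "joint_vel": joint speeds; "joint_efforts": joint torques, N m; "tool_pos": TCP position; "tool_rot": TCP orientation; "contact_force": force on the tool from outside, world axes, zero at the start; "ft_torque": the same for the moment, N m; "gripper_width": opening from 0.0 (shut) to 1.0 (fully open).
Only numpy, scipy, OpenCV 4.12 (cv2) and the standard library are available. Lean on these libraries where they do the work, as an engineer would, in place of code of your own. Each camera call takes 0.05 s, during which the arm holds its last target.

TASK

The elbow fitting wanted on the perforated plate is in the narrow pocket of the small parts rack, boxed in by a cream carton and a lidded cup. Set the carton and the cup aside on the rubber mat, stand the elbow on the free half of the plate, then stow the straight fitting from the plate upright in the middle of the emptied pocket. Finally put the carton and the cup back on the rack, each exactly where it stood and the carton turned as before, and leave everything upright.

Things in the scene. Friction and masses are not known exactly. Their poses are not given: they have to be found in the camera images.
- rack: Fixed parts rack: aluminium base 200 (x) x 110 (y) x 6 mm; two upright grey cheeks 28 mm long in x, 48 mm high over the bench, inner faces at y = -26 and +26 mm, outer faces at 32 mm (feet 11 mm high reach to 45 mm). Between them is the pocket, open at both x ends towards a dark rubber pad before and behind it. Origin: centre of underside. Its x points roughly away from the robot.
- pocket (a point): Middle of the pocket's floor, 6 mm above the bench (the top of the rack's base plate); axes as the rack's.
- mat: Rubber bench mat with a grey top, 200 (x) x 110 (y) x 4 mm, fixed, empty at the start; on the left or on the right of the rack. Origin: centre of the underside; its x axis is the long one.
- plate: Perforated stainless sample plate, 80 (x) x 100 (y) mm, 10 mm high, fixed, turned any way; on the other side of the rack from the mat. Origin: centre of the underside. The straight fitting stands on its half towards +y, about 25 mm from the centre; the half towards -y is free.
- carton: Cream carton, loose, closed, 45 (x) x 64 (y) x 59 (z) mm, about 0.08 kg. Origin: centre of the underside. It stands on one of the rack's two pads, 48 mm before or behind the pocket's middle, its 64 mm length along the rack's x, so close to the elbow that no finger fits between.
- cup: Round beige sample cup with a closed white lid, loose, 52 mm across the body, 56 mm across the lid (the top 12 mm), 58 mm high, about 0.035 kg. Origin: centre of the underside. It stands on the other pad, 48 mm from the pocket's middle.
- elbow: Brass elbow fitting, two black caps, loose, 35 g, 18 (x) x 33 (y) x 32 (z) mm, standing with its length across the pocket. Origin: underside, mid-length. Block 18 mm wide in x from y = 1 to 16 mm, 18 mm high; upright stub on it (axis y = 8 mm, 16 mm across) to 32 mm; lying stub (axis 10 mm up, 16 mm across) to y = -17 mm. Pinch across its x.
- straight: Straight brass fitting with one black cap, loose, 30 g: block 18 (x) x 16 (y) x 18 mm high, capped stub 16 mm across on it, 32 mm high in all. Origin: centre of the underside. Stands on the plate at the start, its axes roughly along the plate's.
There are look-alikes about, which are no part of the job. What is shaped like the carton but brown is not meant. What is shaped like the cup but yellow is not meant.

How it is judged:
By the outcome, as a careful person would: the job done as asked, in the order asked, and still so for the second after the job is handed in, with the robot touching nothing.
It also fails if it takes over 136 s, if anything falls off the work surface, if the arm or the gripper's body presses on something with over 40 N, if the wrist force passes 120 N, or if a joint passes its speed limit or range.

## Working session

There is one attempt and no reset: what is moved stays moved. The work goes in short steps, Python scripts to look and compute and a tool call to move; the robot and the scene stay as the last step left them, time stands still between calls to the robot, and variables do not carry over. Pictures are saved under pics/ and viewed, and the job is handed in when it is done.

Besides the shell and the picture viewer there is one more tool, called after "Emit:" as name(argument=value, ...) on one line, values as JSON. drive_tool: Moves the arm, as the interface text tells. Its arguments: {"type":"object","properties":{"series":{"type":"array","items":{"type":"object","properties":{"x":{"type":"number"},"y":{"type":"number"},"z":{"type":"number"},"ax":{"type":"number"},"ay":{"type":"number"},"az":{"type":"number"}}}},"hand":{"type":"number"}},"required":["series"]}

```bash
ls; mkdir -p pics
python3 - <<'E'
from plant import sensors,cams,workorder,manip
import cv2
print(sensors.state(), manip.pinch_z, [a for a in dir(manip) if a[0]!='_'])
for n in("side","top"):
    f=cams.grab_frame(n); cv2.imwrite(f"pics/{n}0.png",f["img"]); print(n,f["camera_matrix"],f["k1"],f["cam_to_world"])
E
```

```text
pics
{'time': 0.0, 'joint_pos': array([-1.24002762e+00,  5.33603580e-02,  1.61428503e+00, -2.37916791e-05,
        1.47595227e+00, -1.19033174e-01]), 'joint_vel': array([ 9.72977424e-05,  9.97299587e-04,  1.24989786e-03,  4.33366705e-04,
        4.01134547e-04, -2.82427933e-04]), 'joint_efforts': array([-4.66621696e-04, -3.93677723e+01, -3.70177460e+01, -1.79334693e-04,
        7.02415840e-03,  3.62197525e-06]), 'tool_pos': array([ 0.27150014, -0.56221362,  0.20176624]), 'tool_rot': array([-0.15698843, -0.68921539, -0.15839647,  0.68938185]), 'contact_force': array([ 5.89195304e-01, -3.95388008e-04,  6.45214246e-01]), 'ft_torque': array([0.01922729, 0.00248459, 0.0148515 ]), 'gripper_width': 0.9987723503874729} -0.0187 ['IKError', 'pinch_z']
side [[346.4947116    0.         252.92783456]
 [  0.         346.4947116  192.07336684]
 [  0.           0.           1.        ]] 0.00683713478615538 [[ 0.31966462  0.77467483 -0.5456129   1.07847951]
 [ 0.94752004 -0.2586082   0.18795629 -0.15647738]
 [ 0.00450504 -0.57706213 -0.81668782  0.75226057]
 [ 0.          0.          0.          1.        ]]
top [[433.86864651   0.         254.08720138]
 [  0.         433.86864651 194.59532568]
 [  0.           0.           1.        ]] -0.06370942738466827 [[ 0.09149804 -0.97156262  0.21838996  0.38753068]
 [-0.99578338 -0.08781494  0.02653291 -0.00884753]
 [-0.00660048 -0.21989681 -0.97550081  1.08710967]
 [ 0.          0.          0.          1.        ]]
```

View pics/side0.png

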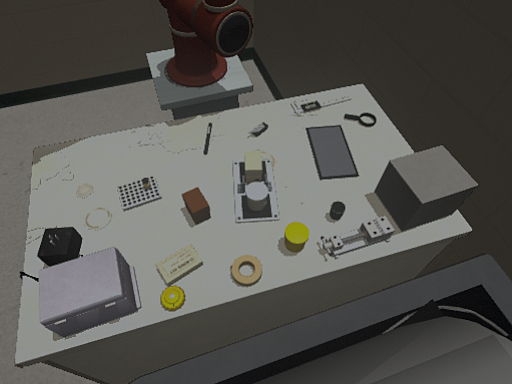

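View pics/top0.png

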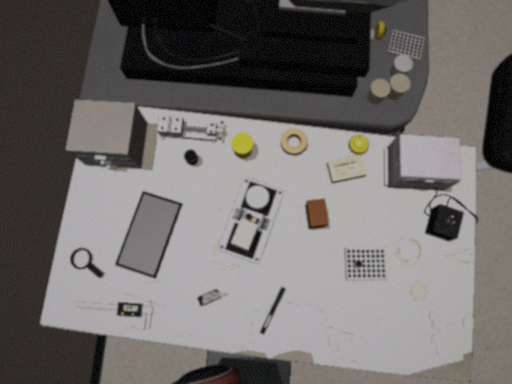

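The mat (side ~(330,150)) is on +y, the plate (side ~(140,192)) on -y. The carton is on the near pad and the cup on the far one. I'll take enlarged crops next.

```bash
cat > h.py <<'E'
import numpy as np, cv2
from plant import sensors,cams,manip
from scipy.spatial.transform import Rotation as R
def ray(f,uv):
    K=f["camera_matrix"];D=np.array([f["k1"],0,0,0.])
    p=cv2.undistortPoints(np.array([[uv]],float),K,D)[0,0]
    T=f["cam_to_world"]; d=T[:3,:3]@np.array([p[0],p[1],1]); return T[:3,3],d/np.linalg.norm(d)
def onz(f,uv,z):
    o,d=ray(f,uv); return o+d*(z-o[2])/d[2]
def tri(fs,uvs):
    A=np.zeros((3,3));b=np.zeros(3);L=[]
    for f,uv in zip(fs,uvs):
        o,d=ray(f,uv);P=np.eye(3)-np.outer(d,d);A+=P;b+=P@o;L.append((o,d))
    p=np.linalg.solve(A,b)
    return p,[np.linalg.norm((np.eye(3)-np.outer(d,d))@(p-o))*1e3 for o,d in L]
def proj(f,P):
    T=np.linalg.inv(f["cam_to_world"]);P=np.atleast_2d(P)
    return cv2.projectPoints(P.astype(float),cv2.Rodrigues(T[:3,:3])[0],T[:3,3],f["camera_matrix"],np.array([f["k1"],0,0,0.]))[0][:,0]
def crop(f,name,x0,y0,x1,y1,s,pts=None,gamma=0.6):
    im=f["img"][y0:y1,x0:x1]
    im=cv2.resize(im,None,fx=s,fy=s,interpolation=cv2.INTER_CUBIC)
    im=(255*(im/255.)**gamma).astype(np.uint8)
    for x in range((x0+9)//10*10,x1,10):
        X=int((x-x0+.5)*s);cv2.line(im,(X,0),(X,6 if x%50 else 14),(0,0,255),1);cv2.putText(im,str(x),(X-10,24),0,.35,(0,0,255),1)
    for y in range((y0+9)//10*10,y1,10):
        Y=int((y-y0+.5)*s);cv2.line(im,(0,Y),(6,Y),(0,0,255),1);cv2.putText(im,str(y),(8,Y+4),0,.35,(0,0,255),1)
    if pts is not None:
        for p in np.atleast_2d(pts):
            c=(int((p[0]-x0+.5)*s),int((p[1]-y0+.5)*s));cv2.circle(im,c,2,(0,0,255),-1)
    cv2.imwrite(f"pics/{name}.png",im)
E
python3 - <<'E'
from h import *
import pickle
S=cams.grab_frame("side");T=cams.grab_frame("top");pickle.dump((S,T),open("f0.pkl","wb"))
crop(S,"s_rack",222,145,292,230,7);crop(T,"t_rack",212,170,296,270,6)
crop(S,"s_plate",108,168,173,218,11);crop(T,"t_plate",335,238,397,290,11)
crop(S,"s_mat",297,115,367,185,8);crop(T,"t_mat",107,183,193,283,6)
E
```

```text
(no output)
```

View pics/s_rack.png

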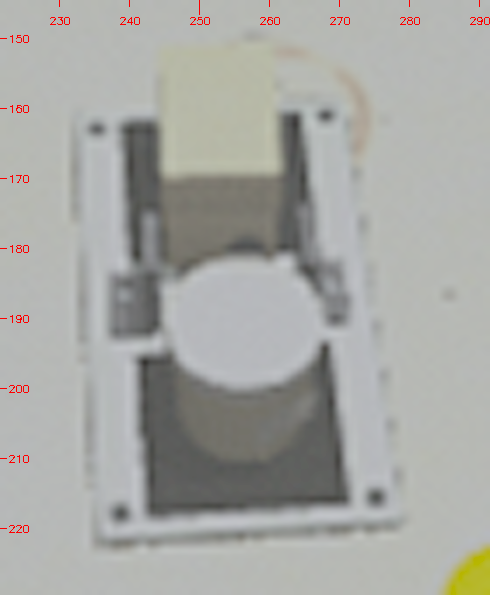

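View pics/t_rack.png

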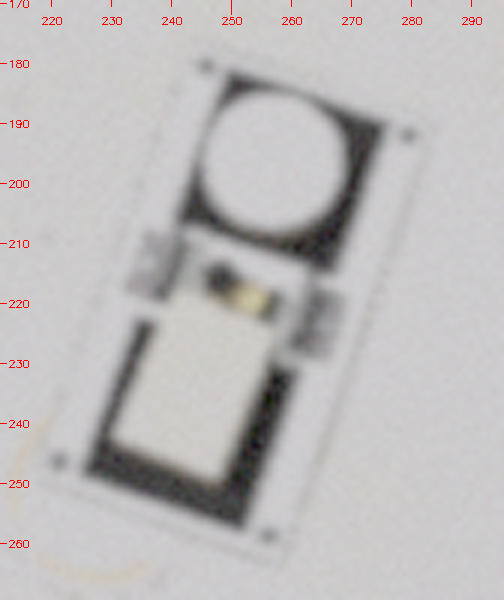

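View pics/s_plate.png

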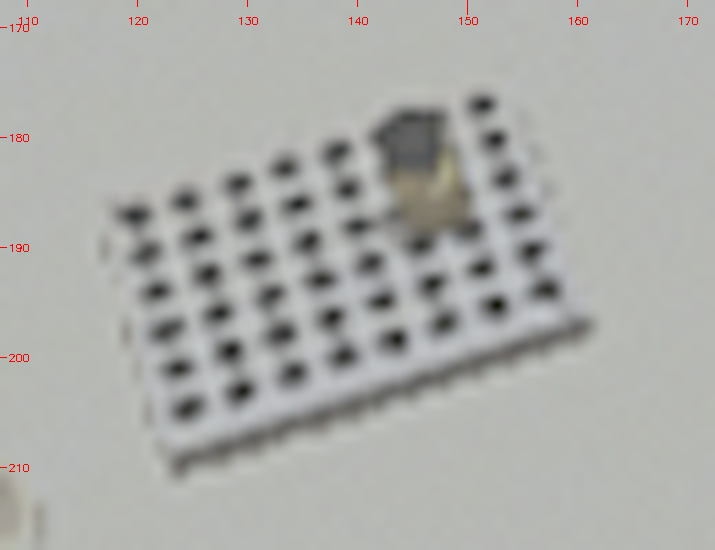

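View pics/t_plate.png

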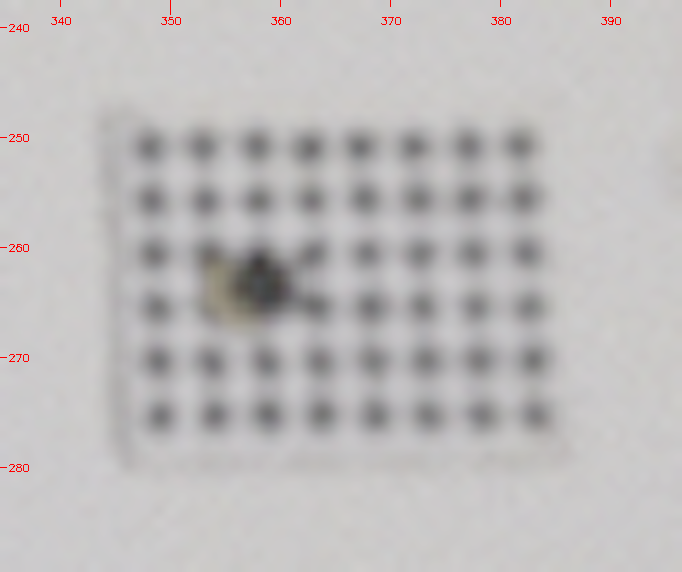

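View pics/s_mat.png

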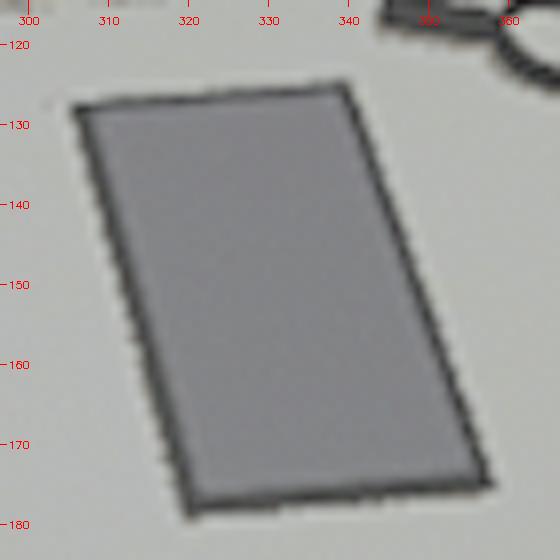

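View pics/t_mat.png

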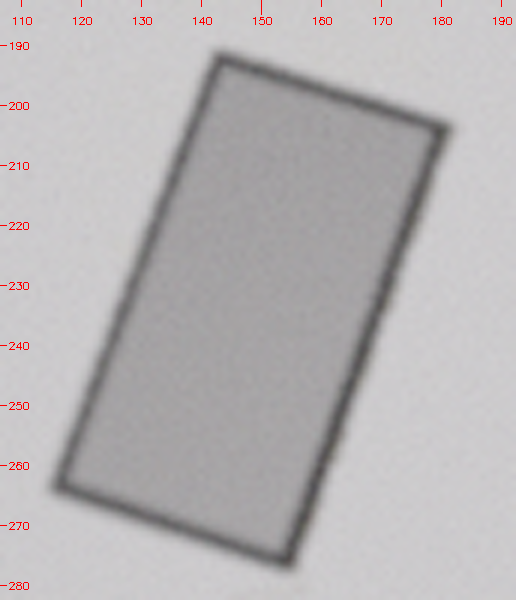

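Run:
```python
from h import *
import pickle
S,T=pickle.load(open("f0.pkl","rb"))
def go(n,ps):
    print(n);o=[]
    for s,t in ps:
        p,e=tri([S,T],[s,t]);o.append(p);print((p*1e3).round(1),np.round(e,1))
    o=np.array(o);print(' mean',(o.mean(0)*1e3).round(1));return o
a=go('rack',[((235.3,162.8),(256.2,258.8)),((268,161),(221.2,246.3)),((238.5,217.7),(279.5,191.9)),((275,215.5),(245.8,180.5))])
d=(a[2]+a[3]-a[0]-a[1]);print('yaw',np.degrees(np.arctan2(d[1],d[0])),np.linalg.norm(a[2]-a[0]),np.linalg.norm(a[1]-a[0]))
a=go('plate',[((119.8,187),(383,275.4)),((151.3,177),(349.2,275.4)),((124.5,204.5),(381.8,250.7)),((157,193.8),(348.2,250.8))])
d=(a[1]+a[3]-a[0]-a[2]);print('yaw of y',np.degrees(np.arctan2(d[1],d[0]))-90)
d=(a[2]+a[3]-a[0]-a[1]);print('yaw of x',np.degrees(np.arctan2(d[1],d[0])))
go('straight top',[((144.7,179),(358.3,263.3))])
a=go('mat',[((306,128),(155,277)),((340,125),(116,263.5)),((320,178.5),(181,203.5)),((358,175),(143,191.5))])
d=(a[2]+a[3]-a[0]-a[1]);print('yaw',np.degrees(np.arctan2(d[1],d[0])))
a=go('carton',[((244.2,151),(247.5,250)),((261,150.8),(229.5,243.5)),((244.7,170),(258,226)),((262,169.5),(240,218.5))])
d=(a[2]+a[3]-a[0]-a[1]);print('yaw',np.degrees(np.arctan2(d[1],d[0])),np.linalg.norm(a[2]-a[0]),np.linalg.norm(a[1]-a[0]))
go('cup',[((256.5,190.5),(257.8,196.3))])
```

```text
rack
[467.9   0.6   4.7] [0.2 0.2]
[490.8  90.2   4.7] [0. 0.]
[642.6 -43.8   5.2] [0.2 0.2]
[665.1  45.3   4.4] [0. 0.]
 mean [566.6  23.1   4.8]
yaw -14.361336606244164 0.1801880897297065 0.09246131513025664
plate
[ 454.6 -314.1    8.7] [0.2 0.2]
[ 447.5 -230.3    9. ] [0.2 0.2]
[ 515.  -308.9    9.2] [0.1 0.1]
[ 507.6 -225.1    8.8] [0.2 0.2]
 mean [ 481.2 -269.6    8.9]
yaw of y 4.960520058656812
yaw of x 4.986197512253307
straight top
[ 476.2 -244.2   41.4] [0.2 0.2]
 mean [ 476.2 -244.2   41.4]
mat
[400.3 246.7   0.5] [0.5 0.5]
[423.8 348.9   3.3] [1. 1.]
[ 5.908e+02  2.053e+02 -2.000e-01] [0. 0.]
[613.4 308.4   0.8] [0.9 0.9]
 mean [507.1 277.3   1.1]
yaw -12.142633717104358
carton
[482.5  22.8  61.4] [0.5 0.5]
[494.1  66.5  59.1] [0.2 0.2]
[542.3   4.   58.5] [1.3 1.3]
[556.   47.5  59.8] [0.1 0.1]
 mean [518.7  35.2  59.7]
yaw -17.240358260501743 0.06271636356266136 0.04531743771723676
cup
[614.3  11.1  60.5] [1.4 1.4]
 mean [614.3  11.1  60.5]
```

Run:
```python
from h import *
import pickle
S,T=pickle.load(open("f0.pkl","rb"))
def box(c,yaw,w,l,z):
    q=R.from_euler('z',yaw,degrees=True).as_matrix()
    pts=[]
    s=np.linspace(-1,1,25)
    for k in s:
        for p in((k*l/2,w/2),(k*l/2,-w/2),(l/2,k*w/2),(-l/2,k*w/2)): pts.append(q@np.array([*p,0])+np.array([*c,z]))
    return np.array(pts)
def circ(c,r,z):
    a=np.linspace(0,6.28,60);return np.c_[c[0]+r*np.cos(a),c[1]+r*np.sin(a),0*a+z]
P=np.r_[box((.5195,.0351),-14.4,.045,.064,.060),box((.5666,.0231),-14.4,.110,.200,.005),circ((.6138,.0111),.028,.060)]
crop(S,"s_ov",222,145,292,230,7,proj(S,P));crop(T,"t_ov",212,170,296,270,6,proj(T,P))
st=sensors.state();M=R.from_quat(np.roll(st['tool_rot'],-1)).as_matrix();print(M.round(3))
```

```text
[[-0.     0.435 -0.901]
 [ 0.001 -0.901 -0.435]
 [-1.    -0.001 -0.   ]]
```

View pics/s_ov.png

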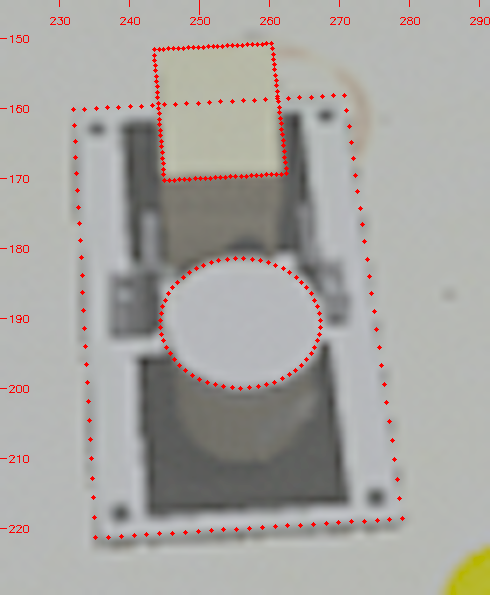

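View pics/t_ov.png

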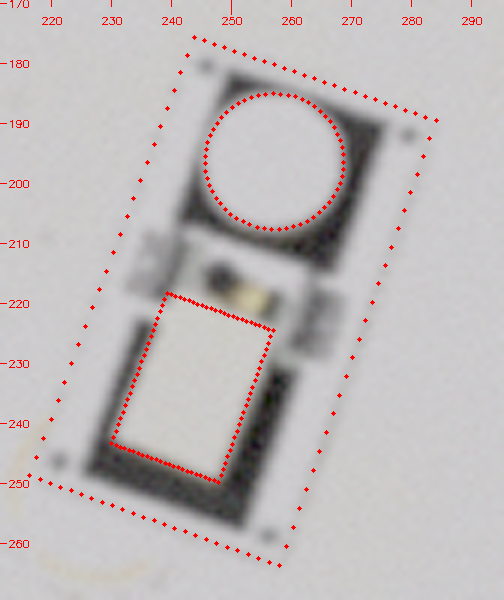

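```bash
cat >> h.py <<'E'
def plan(x,y,z,yaw,half=True):
    """delta in tool units from measured pose to TCP x,y,z (mm), tool pointing down with tool-y at yaw deg"""
    st=sensors.state();M=R.from_quat(np.roll(st['tool_rot'],-1)).as_matrix()
    a=np.radians(yaw);Y=np.array([np.cos(a),np.sin(a),0]);X=np.array([0,0,-1.])
    G=np.c_[X,Y,np.cross(X,Y)]
    d=M.T@(np.array([x,y,z])/1e3-st['tool_pos'])/.025
    r=R.from_matrix(M.T@G).as_rotvec(degrees=True)/5
    n=max(np.linalg.norm(d)*25/41.7,np.linalg.norm(r)*5/7.16)
    print("t%.2f tcp"%st['time'],(st['tool_pos']*1e3).round(1),"yaw %.1f"%np.degrees(np.arctan2(M[1,1],M[0,1])),"w %.3f"%st['gripper_width'],"F",st['contact_force'].round(1),"j",st['joint_pos'].round(2))
    print("  shift",d.round(2),"turn",r.round(2),"rows %.1f"%n)
E
python3 -c "
from h import *
plan(519.5,35.1,200,-105.5)"
```

```text
t0.20 tcp [ 271.6 -562.4  202.2] yaw -64.2 w 1.004 F [ 0.1  0.1 -0.6] j [-1.24  0.05  1.61  0.    1.48 -0.12]
  shift [  0.11 -17.21 -19.32] turn [8.25 0.   0.01] rows 15.5
```

Emit:
drive_tool(series=[{"y":-17.2,"z":-19.3,"ax":8.2},{"y":-17.2,"z":-19.3,"ax":8.2},{"y":-17.2,"z":-19.3,"ax":8.2},{"y":-17.2,"z":-19.3,"ax":8.2},{"y":-17.2,"z":-19.3,"ax":8.2}], hand=1)

```text
schema error: expected keys x, y, z, ax, ay, az
```

```bash
python3 -c "
from h import *
plan(519.5,35.1,200,-105.5)"
```

```text
t0.20 tcp [ 271.6 -562.4  202.2] yaw -64.2 w 1.004 F [ 0.1  0.1 -0.6] j [-1.24  0.05  1.61  0.    1.48 -0.12]
  shift [  0.11 -17.21 -19.32] turn [8.25 0.   0.01] rows 15.5
```

Emit:
drive_tool(series=[{"x":0,"y":-17.2,"z":-19.3,"ax":8.2,"ay":0,"az":0},{"x":0,"y":-17.2,"z":-19.3,"ax":8.2,"ay":0,"az":0},{"x":0,"y":-17.2,"z":-19.3,"ax":8.2,"ay":0,"az":0},{"x":0,"y":-17.2,"z":-19.3,"ax":8.2,"ay":0,"az":0},{"x":0,"y":-17.2,"z":-19.3,"ax":8.2,"ay":0,"az":0}], hand=1)

```text
time: 0.62
tool_pos: [0.3509, -0.3708, 0.2027]
tool_rot: [0.062, -0.704, 0.061, 0.704]
contact_force: [0.9, -0.3, -0.3]
gripper_width: 1.002
```

```bash
python3 -c "
from h import *
plan(519.5,35.1,200,-105.5)"
```

```text
t0.62 tcp [ 350.9 -370.8  202.7] yaw -100.0 w 1.002 F [ 0.9 -0.3 -0.3] j [-0.96 -0.23  1.87  0.    1.49  0.79]
  shift [  0.11 -17.16  -3.83] turn [1.11 0.   0.  ] rows 10.5
```

Emit:
drive_tool(series=[{"x":0,"y":-17.2,"z":-3.8,"ax":1.1,"ay":0,"az":0},{"x":0,"y":-17.2,"z":-3.8,"ax":1.1,"ay":0,"az":0},{"x":0,"y":-17.2,"z":-3.8,"ax":1.1,"ay":0,"az":0},{"x":0,"y":-17.2,"z":-3.8,"ax":1.1,"ay":0,"az":0},{"x":0,"y":-17.2,"z":-3.8,"ax":1.1,"ay":0,"az":0}])

```text
time: 1.03
tool_pos: [0.429, -0.1777, 0.2031]
tool_rot: [-0.093, 0.701, -0.093, -0.701]
contact_force: [-0.2, -0.8, -0.4]
gripper_width: 1.0
```

```bash
python3 -c "
from h import *
plan(519.5,35.1,150,-105.5)"
```

```text
t1.03 tcp [ 429.  -177.7  203.1] yaw -105.1 w 1.000 F [-0.2 -0.8 -0.4] j [-0.55 -0.35  1.97  0.    1.52  1.28]
  shift [ 2.12 -9.16 -1.27] turn [ 0.08 -0.01 -0.  ] rows 5.7
```

Emit:
drive_tool(series=[{"x":0.5,"y":-9.15,"z":-1.25,"ax":0.1,"ay":0,"az":0},{"x":0.5,"y":-9.15,"z":-1.25,"ax":0.1,"ay":0,"az":0},{"x":0.5,"y":-9.15,"z":-1.25,"ax":0.1,"ay":0,"az":0},{"x":0.5,"y":-9.15,"z":-1.25,"ax":0.1,"ay":0,"az":0},{"x":0.5,"y":-9.15,"z":-1.25,"ax":0.1,"ay":0,"az":0}])

```text
time: 1.45
tool_pos: [0.51, 0.0142, 0.1917]
tool_rot: [-0.096, 0.701, -0.096, -0.7]
contact_force: [0.6, -1.4, 0.6]
gripper_width: 1.003
```

Emit:
drive_tool(series=[{"x":0.5,"y":-0.8,"z":-0.1,"ax":0,"ay":0,"az":0},{"x":1,"y":-0.8,"z":-0.1,"ax":0,"ay":0,"az":0},{"x":1,"y":-0.8,"z":-0.1,"ax":0,"ay":0,"az":0}])

```text
time: 1.7
tool_pos: [0.5156, 0.0317, 0.1634]
tool_rot: [0.095, -0.699, 0.095, 0.703]
contact_force: [-0.9, -0.8, -0.9]
gripper_width: 1.004
```

```bash
python3 -c "
from h import *
plan(519.5,35.1,20,-105.5)
S=cams.grab_frame('side');T=cams.grab_frame('top')
crop(S,'s1',190,90,320,220,4);crop(T,'t1',190,160,310,290,4)"
```

```text
t1.70 tcp [515.6  31.7 163.4] yaw -105.4 w 1.004 F [-0.9 -0.8 -0.9] j [-0.08 -0.18  1.9  -0.    1.43  1.76]
  shift [ 5.73 -0.18 -0.15] turn [ 0.01  0.06 -0.02] rows 3.4
```

View pics/s1.png

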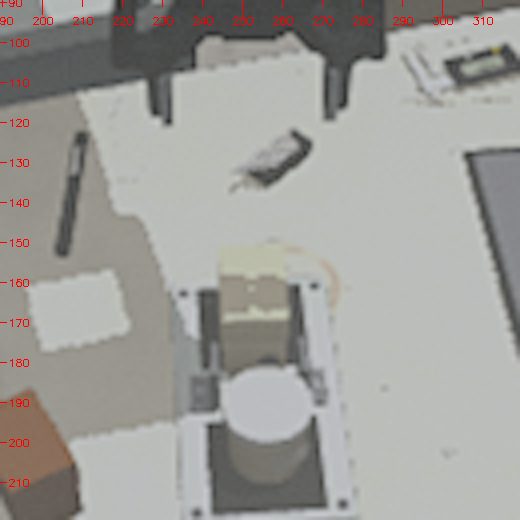

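View pics/t1.png

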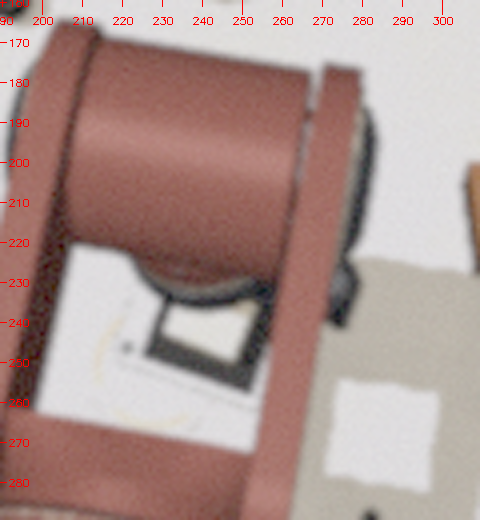

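```bash
python3 -c "
from h import *
plan(519.5,35.1,20,-105.5)"
```

```text
t1.80 tcp [516.6  30.1 165.9] yaw -105.6 w 0.999 F [0.7 0.4 0.1] j [-0.09 -0.18  1.9  -0.    1.43  1.76]
  shift [ 5.83 -0.23 -0.07] turn [-0.02  0.02 -0.01] rows 3.5
```

```bash
python3 -c "
from h import *
S=cams.grab_frame('side')
st=sensors.state();t=st['tool_pos'];print(t)
M=R.from_quat(np.roll(st['tool_rot'],-1)).as_matrix()
for s in(-1,1):
  print(proj(S,[t+M@np.array([-.013,s*a,b]) for a in(.0425,.057) for b in (-.011,.011)]).round(1))
crop(S,'s1b',220,90,285,130,12)"
```

```text
[0.51718199 0.02970927 0.16679026]
[[269.1 129.4]
 [268.3 122.8]
 [275.3 129.2]
 [274.5 122.6]]
[[232.4 130.7]
 [232.2 124. ]
 [226.1 130.9]
 [226.  124.2]]
```

View pics/s1b.png

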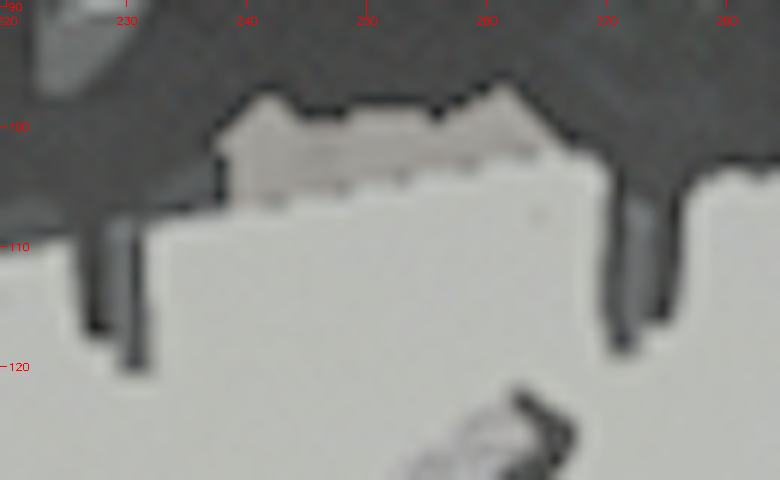

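Emit:
drive_tool(series=[{"x":0,"y":-0.23,"z":-0.03,"ax":0,"ay":0,"az":0},{"x":1.5,"y":-0.23,"z":-0.03,"ax":0,"ay":0,"az":0},{"x":3,"y":-0.23,"z":-0.03,"ax":0,"ay":0,"az":0},{"x":3,"y":-0.23,"z":-0.03,"ax":0,"ay":0,"az":0}])

```text
time: 2.18
tool_pos: [0.5147, 0.0356, 0.0851]
tool_rot: [0.096, -0.696, 0.097, 0.705]
contact_force: [-1.9, 1.1, -2.0]
gripper_width: 1.0
```

```bash
python3 -c "
from h import *
S=cams.grab_frame('side');T=cams.grab_frame('top')
plan(519.5,35.1,20,-105.5)
crop(S,'s2',200,90,310,200,5);crop(T,'t2',190,200,290,290,5)"
```

```text
t2.28 tcp [518.9  35.5  91.4] yaw -105.7 w 1.000 F [-0.1  0.9  0.4] j [-0.07 -0.1   1.96  0.    1.29  1.77]
  shift [ 2.86  0.01 -0.03] turn [-0.03  0.03 -0.01] rows 1.7
```

View pics/s2.png

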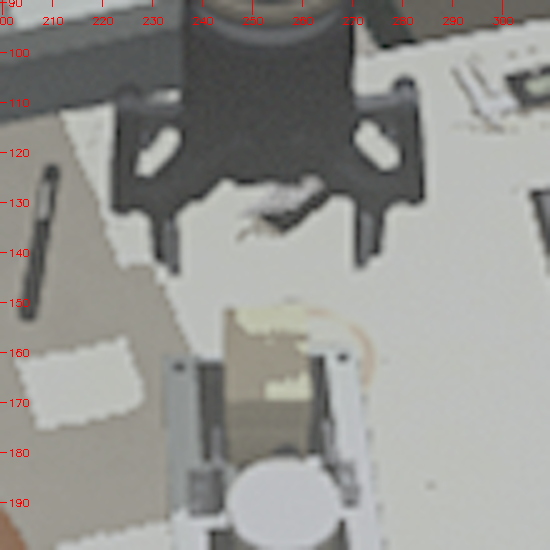

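View pics/t2.png

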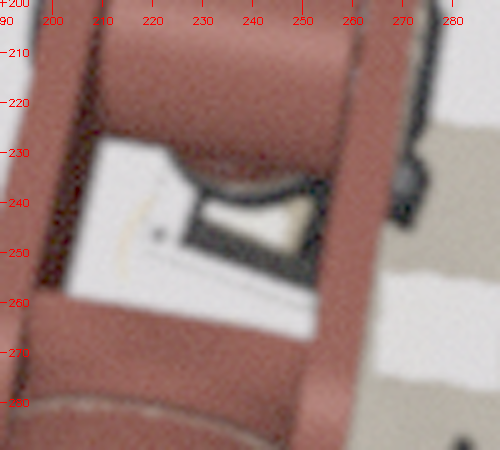

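```bash
python3 -c "
from h import *
S=cams.grab_frame('side')
st=sensors.state();t=st['tool_pos']
M=R.from_quat(np.roll(st['tool_rot'],-1)).as_matrix()
for b in(-.013,-.025,-.035): print(b,proj(S,[t+M@np.array([b,s*.0425,w]) for s in(-1,1) for w in(-.011,0,.011)]).round(1).tolist())"
```

```text
-0.013 [[270.4, 151.2], [270.1, 147.9], [269.7, 144.7], [236.3, 152.4], [236.2, 149.1], [236.1, 145.9]]
-0.025 [[270.7, 147.9], [270.3, 144.6], [270.0, 141.3], [236.1, 149.1], [236.0, 145.8], [235.9, 142.5]]
-0.035 [[270.9, 145.1], [270.5, 141.8], [270.1, 138.5], [236.0, 146.3], [235.9, 143.0], [235.8, 139.7]]
```

Emit:
drive_tool(series=[{"x":1.3,"y":0,"z":-0.03,"ax":0,"ay":0,"az":0},{"x":2.6,"y":0,"z":-0.03,"ax":0,"ay":0,"az":0},{"x":2.8,"y":0,"z":-0.03,"ax":0,"ay":0,"az":0},{"x":2.8,"y":0,"z":-0.03,"ax":0,"ay":0,"az":0},{"x":2.8,"y":0,"z":-0.03,"ax":0,"ay":0,"az":0}])

```text
time: 2.75
tool_pos: [0.5223, 0.0355, 0.0243]
tool_rot: [-0.096, 0.702, -0.096, -0.699]
contact_force: [0.5, -0.3, 0.9]
gripper_width: 0.996
```

```bash
python3 -c "
from h import *
S=cams.grab_frame('side');T=cams.grab_frame('top')
plan(519.5,35.1,20,-105.5)
crop(S,'s3',210,110,300,200,7);"
```

```text
t2.85 tcp [523.   35.5  25. ] yaw -105.6 w 0.999 F [0.  0.6 0.2] j [-0.07 -0.01  1.99  0.    1.15  1.77]
  shift [0.2  0.06 0.13] turn [-0.02 -0.06  0.01] rows 0.1
```

View pics/s3.png

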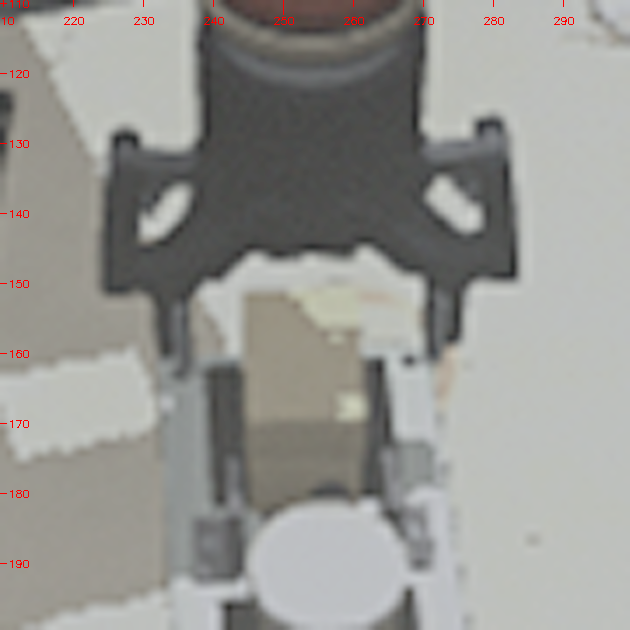

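```bash
python3 -c "
from h import *
S=cams.grab_frame('side')
st=sensors.state();t=st['tool_pos'];print(t,st['tool_rot'],st['joint_pos'])
M=R.from_quat(np.roll(st['tool_rot'],-1)).as_matrix()
print(M.round(3))
for b in(0,-.013,-.073,-.15): print(b,proj(S,[t+M@np.array([b,s*.0425,w]) for s in(-1,1) for w in(-.038,-.011,0,.011,.038)]).round(0).tolist())"
```

```text
[0.52283925 0.03554863 0.02479665] [-0.09603313  0.70234522 -0.09581009 -0.69879128] [-7.41832581e-02 -7.99162962e-03  1.99054131e+00  4.32840180e-06
  1.15400706e+00  1.76875855e+00]
[[ 0.005 -0.269 -0.963]
 [-0.    -0.963  0.269]
 [-1.    -0.001 -0.005]]
0 [[270.0, 180.0], [269.0, 172.0], [269.0, 169.0], [269.0, 166.0], [268.0, 158.0], [238.0, 182.0], [238.0, 174.0], [238.0, 170.0], [237.0, 167.0], [237.0, 160.0]]
-0.013 [[270.0, 177.0], [270.0, 169.0], [269.0, 166.0], [269.0, 163.0], [268.0, 155.0], [238.0, 179.0], [237.0, 170.0], [237.0, 167.0], [237.0, 164.0], [237.0, 156.0]]
-0.073 [[272.0, 162.0], [271.0, 154.0], [270.0, 151.0], [270.0, 147.0], [269.0, 140.0], [237.0, 164.0], [237.0, 155.0], [237.0, 152.0], [236.0, 149.0], [236.0, 141.0]]
-0.15 [[273.0, 140.0], [272.0, 132.0], [272.0, 128.0], [271.0, 125.0], [270.0, 117.0], [236.0, 142.0], [236.0, 133.0], [235.0, 130.0], [235.0, 126.0], [235.0, 118.0]]
```

Emit:
drive_tool(series=[{"x":0.5,"y":0.05,"z":0.1,"ax":0,"ay":0,"az":0},{"x":0.5,"y":0.05,"z":0.1,"ax":0,"ay":0,"az":0},{"x":0.5,"y":0.05,"z":0.1,"ax":0,"ay":0,"az":0}], hand=0.7)

```text
time: 3.15
tool_pos: [0.5167, 0.0352, 0.0084]
tool_rot: [0.096, -0.7, 0.096, 0.701]
contact_force: [-0.0, -0.7, -1.1]
gripper_width: 0.699
```

```bash
python3 -c "
from h import *
S=cams.grab_frame('side');T=cams.grab_frame('top')
plan(519.5,35.1,20,-105.5)
crop(S,'s4',220,130,290,200,8);crop(T,'t4',190,200,290,290,5)"
```

```text
t3.25 tcp [517.5  35.2   9.1] yaw -105.6 w 0.702 F [0.1 0.8 0.6] j [-0.08  0.01  2.01  0.    1.13  1.77]
  shift [-0.44 -0.02 -0.08] turn [-0.02  0.01 -0.  ] rows 0.3
```

View pics/s4.png

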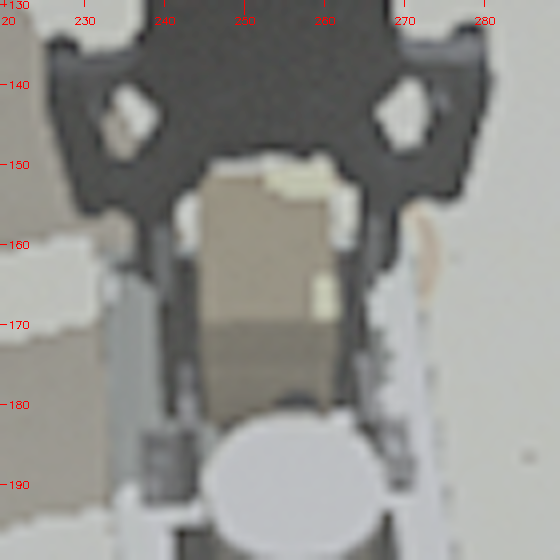

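View pics/t4.png

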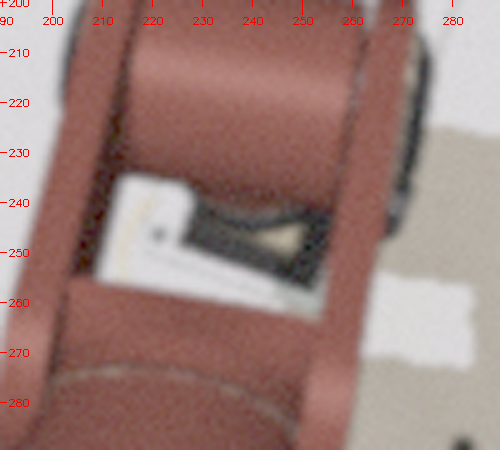

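Emit:
drive_tool(series=[{"x":-0.05,"y":0,"z":-0.05,"ax":0,"ay":0,"az":0},{"x":-0.05,"y":0,"z":-0.05,"ax":0,"ay":0,"az":0},{"x":-0.05,"y":0,"z":-0.05,"ax":0,"ay":0,"az":0},{"x":-0.05,"y":0,"z":-0.05,"ax":0,"ay":0,"az":0},{"x":-0.05,"y":0,"z":-0.05,"ax":0,"ay":0,"az":0}], hand=0)

```text
time: 3.67
tool_pos: [0.5197, 0.0348, 0.0111]
tool_rot: [-0.096, 0.701, -0.096, -0.7]
contact_force: [0.5, -0.8, 2.7]
gripper_width: 0.508
```

```bash
python3 -c "
from h import *
S=cams.grab_frame('side');
plan(519.5,35.1,20,-105.5)
crop(S,'s5',220,130,290,200,8)"
```

```text
t3.72 tcp [519.7  34.8  11.1] yaw -105.6 w 0.506 F [ 0.7 -0.4  2. ] j [-0.08  0.01  2.   -0.    1.13  1.77]
  shift [-0.35 -0.01  0.01] turn [-0.02 -0.02  0.  ] rows 0.2
```

View pics/s5.png

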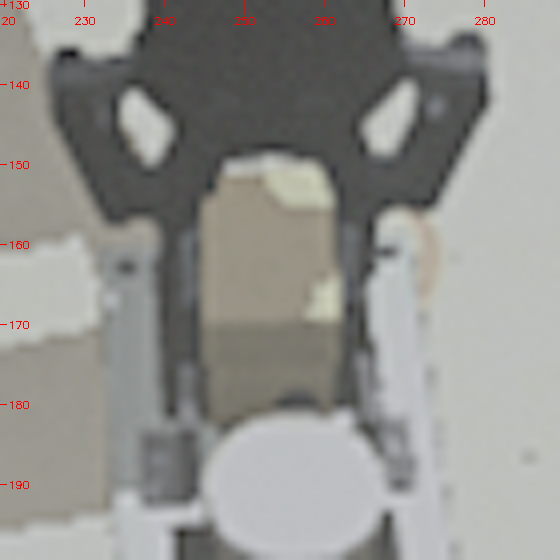

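Emit:
drive_tool(series=[{"x":-1.0,"y":0,"z":0,"ax":0,"ay":0,"az":0},{"x":-2.5,"y":0,"z":0,"ax":0,"ay":0,"az":0},{"x":-3.6,"y":0,"z":0,"ax":0,"ay":0,"az":0},{"x":-3.6,"y":-1,"z":0.5,"ax":0,"ay":0,"az":0},{"x":-3.6,"y":-2.2,"z":1.2,"ax":0,"ay":0,"az":0}])

```text
time: 4.13
tool_pos: [0.5069, 0.0952, 0.1032]
tool_rot: [-0.097, 0.702, -0.097, -0.699]
contact_force: [-0.1, 1.1, -1.1]
gripper_width: 0.508
```

```bash
python3 -c "
from h import *
plan(460,287,100,-105.6)"
```

```text
t4.13 tcp [506.9  95.2 103.2] yaw -105.8 w 0.508 F [-0.1  1.1 -1.1] j [ 0.04 -0.13  1.96 -0.    1.3   1.89]
  shift [ 0.12 -6.87  3.9 ] turn [-0.04 -0.06  0.01] rows 4.7
```

Emit:
drive_tool(series=[{"x":0,"y":-1.4,"z":0.8,"ax":0,"ay":0,"az":0},{"x":0,"y":-2.8,"z":1.6,"ax":0,"ay":0,"az":0},{"x":0,"y":-4.2,"z":2.4,"ax":0,"ay":0,"az":0},{"x":0,"y":-5.6,"z":3.15,"ax":0,"ay":0,"az":0},{"x":0,"y":-6.4,"z":3.6,"ax":0,"ay":0,"az":0}])

```text
time: 4.55
tool_pos: [0.4591, 0.2771, 0.0998]
tool_rot: [0.095, -0.7, 0.095, 0.701]
contact_force: [0.4, -0.2, -0.7]
gripper_width: 0.51
```

Emit:
drive_tool(series=[{"x":0.6,"y":-0.45,"z":0.25,"ax":0,"ay":0,"az":0},{"x":1.6,"y":-0.45,"z":0.25,"ax":0,"ay":0,"az":0},{"x":2.6,"y":-0.45,"z":0.25,"ax":0,"ay":0,"az":0},{"x":3.1,"y":-0.45,"z":0.25,"ax":0,"ay":0,"az":0},{"x":3.1,"y":-0.45,"z":0.25,"ax":0,"ay":0,"az":0}])

```text
time: 4.97
tool_pos: [0.4545, 0.2851, 0.0185]
tool_rot: [0.094, -0.698, 0.098, 0.703]
contact_force: [-0.2, -0.3, -1.5]
gripper_width: 0.506
```

```bash
python3 -c "
from h import *
plan(460,287,11,-105.6)
S=cams.grab_frame('side');
plan(460,287,11,-105.6)
crop(S,'s6',280,70,380,180,6)"
```

```text
t4.97 tcp [454.5 285.1  18.5] yaw -105.6 w 0.506 F [-0.2 -0.3 -1.5] j [ 0.42  0.04  1.95 -0.    1.16  2.26]
  shift [ 0.3  -0.13 -0.2 ] turn [ 0.    0.08 -0.07] rows 0.2
t5.02 tcp [456.2 285.7  20.8] yaw -105.6 w 0.511 F [ 0.2 -0.2  0.1] j [0.42 0.04 1.95 0.   1.16 2.26]
  shift [ 0.39 -0.09 -0.13] turn [-0.    0.05 -0.04] rows 0.3
```

View pics/s6.png

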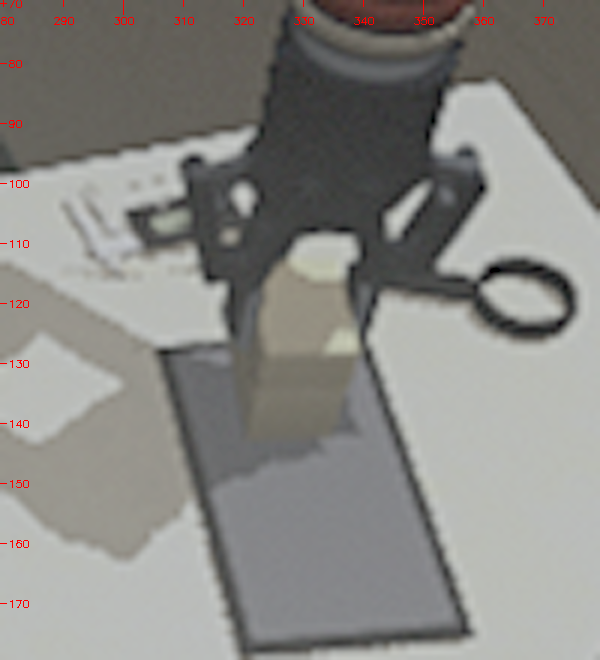

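Emit:
drive_tool(series=[{"x":0.2,"y":-0.05,"z":-0.1,"ax":0,"ay":0,"az":0},{"x":0.36,"y":-0.05,"z":-0.1,"ax":0,"ay":0,"az":0},{"x":0.36,"y":-0.05,"z":-0.1,"ax":0,"ay":0,"az":0},{"x":0.36,"y":-0.05,"z":-0.1,"ax":0,"ay":0,"az":0}])

```text
time: 5.35
tool_pos: [0.4616, 0.2873, 0.0148]
tool_rot: [-0.096, 0.701, -0.096, -0.7]
contact_force: [-1.0, 0.0, 0.3]
gripper_width: 0.505
```

Emit:
drive_tool(series=[{"x":0.04,"y":0,"z":0,"ax":0,"ay":0,"az":0},{"x":0.08,"y":0,"z":0,"ax":0,"ay":0,"az":0},{"x":0.08,"y":0,"z":0,"ax":0,"ay":0,"az":0}])

```text
time: 5.6
tool_pos: [0.4609, 0.2873, 0.0122]
tool_rot: [-0.096, 0.701, -0.096, -0.701]
contact_force: [-0.8, -0.3, -1.1]
gripper_width: 0.507
```

Emit:
drive_tool(series=[{"x":0.05,"y":0,"z":0,"ax":0,"ay":0,"az":0},{"x":0.1,"y":0,"z":0,"ax":0,"ay":0,"az":0},{"x":0.1,"y":0,"z":0,"ax":0,"ay":0,"az":0}])

```text
time: 5.85
tool_pos: [0.4606, 0.2871, 0.0092]
tool_rot: [0.096, -0.7, 0.096, 0.701]
contact_force: [0.8, 0.8, -0.9]
gripper_width: 0.505
```

Emit:
drive_tool(series=[{"x":0.04,"y":0,"z":0,"ax":0,"ay":0,"az":0},{"x":0.06,"y":0,"z":0,"ax":0,"ay":0,"az":0},{"x":0.06,"y":0,"z":0,"ax":0,"ay":0,"az":0}])

```text
time: 6.1
tool_pos: [0.4608, 0.2873, 0.0091]
tool_rot: [0.096, -0.7, 0.096, 0.701]
contact_force: [-4.3, -1.4, 7.1]
gripper_width: 0.508
```

Emit:
drive_tool(series=[{"x":-0.04,"y":0,"z":0,"ax":0,"ay":0,"az":0},{"x":-0.04,"y":0,"z":0,"ax":0,"ay":0,"az":0},{"x":-0.04,"y":0,"z":0,"ax":0,"ay":0,"az":0},{"x":-0.04,"y":0,"z":0,"ax":0,"ay":0,"az":0},{"x":-0.04,"y":0,"z":0,"ax":0,"ay":0,"az":0}], hand=0.8)

```text
time: 6.52
tool_pos: [0.4609, 0.2872, 0.0089]
tool_rot: [0.096, -0.701, 0.096, 0.701]
contact_force: [-0.3, -0.1, -0.9]
gripper_width: 0.803
```

Emit:
drive_tool(series=[{"x":-1,"y":0,"z":0,"ax":0,"ay":0,"az":0},{"x":-2.5,"y":0,"z":0,"ax":0,"ay":0,"az":0},{"x":-4,"y":0,"z":0,"ax":0,"ay":0,"az":0},{"x":-5,"y":1,"z":-0.5,"ax":0,"ay":0,"az":0},{"x":-5,"y":2.5,"z":-1.5,"ax":0,"ay":0,"az":0}], hand=1)

```text
time: 6.93
tool_pos: [0.4827, 0.2229, 0.1418]
tool_rot: [-0.096, 0.705, -0.092, -0.697]
contact_force: [2.5, -0.4, 0.5]
gripper_width: 1.002
```

```bash
python3 -c "
from h import *
plan(613.8,11.1,130,-104.4)
S=cams.grab_frame('side');T=cams.grab_frame('top')
crop(S,'s7',280,70,380,180,6);crop(T,'t7',100,170,220,290,5)"
```

```text
t6.93 tcp [482.7 222.9 141.8] yaw -105.3 w 1.002 F [ 2.5 -0.4  0.5] j [ 0.29 -0.14  1.9   0.    1.37  2.13]
  shift [ 0.49  6.79 -7.29] turn [-0.18 -0.12  0.09] rows 6.0
```

View pics/s7.png

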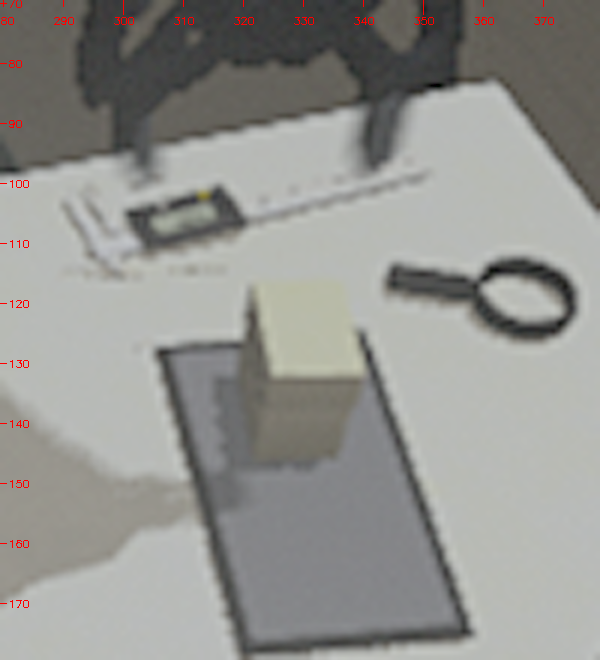

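Emit:
drive_tool(series=[{"x":0,"y":1.1,"z":-1.2,"ax":0,"ay":0,"az":0},{"x":0,"y":2.2,"z":-2.4,"ax":0,"ay":0,"az":0},{"x":0,"y":3.3,"z":-3.5,"ax":0,"ay":0,"az":0},{"x":0,"y":4.4,"z":-4.7,"ax":0,"ay":0,"az":0},{"x":0,"y":5.5,"z":-5.9,"ax":0,"ay":0,"az":0}])

```text
time: 7.45
tool_pos: [0.5844, 0.047, 0.1331]
tool_rot: [0.096, -0.7, 0.096, 0.701]
contact_force: [0.9, 0.2, -0.1]
gripper_width: 0.999
```

```bash
python3 -c "
from h import *
plan(613.8,11.1,130,-104.4)"
```

```text
t7.45 tcp [584.4  47.  133.1] yaw -105.6 w 0.999 F [ 0.9  0.2 -0.1] j [-0.05  0.02  1.77  0.    1.36  1.8 ]
  shift [ 0.12  1.07 -1.52] turn [-0.24  0.01  0.  ] rows 1.1
```

Emit:
drive_tool(series=[{"x":0,"y":0.8,"z":-1.1,"ax":-0.2,"ay":0,"az":0},{"x":0,"y":1.07,"z":-1.52,"ax":-0.2,"ay":0,"az":0},{"x":1,"y":1.07,"z":-1.52,"ax":-0.2,"ay":0,"az":0},{"x":1.5,"y":1.07,"z":-1.52,"ax":-0.2,"ay":0,"az":0},{"x":1.5,"y":1.07,"z":-1.52,"ax":-0.2,"ay":0,"az":0}])

```text
time: 7.87
tool_pos: [0.61, 0.0132, 0.0913]
tool_rot: [0.09, -0.698, 0.09, 0.705]
contact_force: [-1.3, -0.2, -1.1]
gripper_width: 0.999
```

```bash
python3 -c "
from h import *
S=cams.grab_frame('side');T=cams.grab_frame('top')
plan(613.8,11.1,10,-104.4)
crop(S,'s8',200,130,310,240,5);crop(T,'t8',190,170,310,290,5)"
```

```text
t7.97 tcp [612.2  13.3  95. ] yaw -104.5 w 0.999 F [-1.  -0.3  0.4] j [-0.1   0.11  1.73  0.    1.3   1.72]
  shift [ 3.4   0.07 -0.1 ] turn [-0.03  0.04 -0.  ] rows 2.0
```

View pics/s8.png

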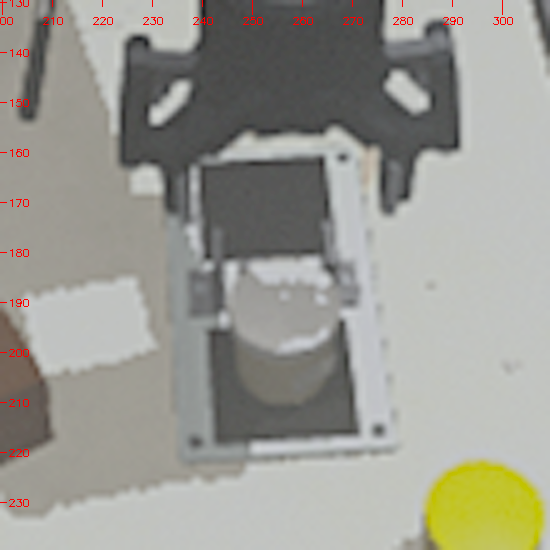

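View pics/t8.png

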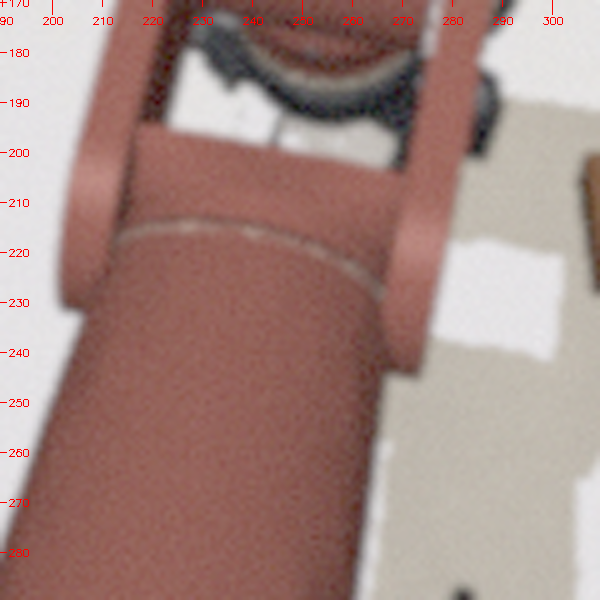

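Emit:
drive_tool(series=[{"x":1.2,"y":0.07,"z":-0.06,"ax":0,"ay":0,"az":0},{"x":2.4,"y":0.07,"z":-0.06,"ax":0,"ay":0,"az":0},{"x":3.1,"y":0.07,"z":-0.06,"ax":0,"ay":0,"az":0},{"x":3.35,"y":0.07,"z":-0.06,"ax":0,"ay":0,"az":0},{"x":3.35,"y":0.07,"z":-0.06,"ax":0,"ay":0,"az":0}])

```text
time: 8.38
tool_pos: [0.6134, 0.011, 0.0116]
tool_rot: [0.089, -0.7, 0.089, 0.702]
contact_force: [-0.5, -0.4, -0.5]
gripper_width: 0.999
```

```bash
python3 -c "
from h import *
plan(613.8,11.1,10,-104.4)
S=cams.grab_frame('side')
plan(613.8,11.1,10,-104.4)
"
```

```text
t8.38 tcp [613.4  11.   11.6] yaw -104.5 w 0.999 F [-0.5 -0.4 -0.5] j [-0.1   0.22  1.77  0.    1.16  1.72]
  shift [ 0.07 -0.01 -0.01] turn [-0.03  0.03 -0.  ] rows 0.0
t8.43 tcp [614.8  10.7  13.4] yaw -104.5 w 0.997 F [ 0.9 -0.   0.2] j [-0.1   0.21  1.77  0.    1.16  1.72]
  shift [ 0.13 -0.01  0.04] turn [-0.03 -0.    0.  ] rows 0.1
```

Emit:
drive_tool(series=[{"x":0.1,"y":0,"z":0.02,"ax":0,"ay":0,"az":0},{"x":0.1,"y":0,"z":0.02,"ax":0,"ay":0,"az":0}])

```text
time: 8.6
tool_pos: [0.6156, 0.0103, 0.0123]
tool_rot: [-0.09, 0.703, -0.09, -0.7]
contact_force: [-0.3, -0.9, 0.2]
gripper_width: 1.0
```

Emit:
drive_tool(series=[{"x":0,"y":0,"z":0,"ax":0,"ay":0,"az":0},{"x":0,"y":0,"z":0,"ax":0,"ay":0,"az":0},{"x":0,"y":0,"z":0,"ax":0,"ay":0,"az":0},{"x":0,"y":0,"z":0,"ax":0,"ay":0,"az":0},{"x":0,"y":0,"z":0,"ax":0,"ay":0,"az":0}], hand=0)

```text
time: 9.02
tool_pos: [0.6155, 0.01, 0.0119]
tool_rot: [-0.09, 0.702, -0.09, -0.7]
contact_force: [0.2, 0.2, 5.6]
gripper_width: 0.632
```

```bash
python3 -c "
from h import *
S=cams.grab_frame('side')
plan(554,267,100,-104.4)
crop(S,'s9',200,130,310,240,5)
"
```

```text
t9.07 tcp [615.5  10.   11.9] yaw -104.6 w 0.631 F [-0.3  0.1  5.6] j [-0.1   0.22  1.77 -0.    1.15  1.72]
  shift [-3.54 -9.33  4.96] turn [-0.04 -0.03  0.  ] rows 6.7
```

View pics/s9.png

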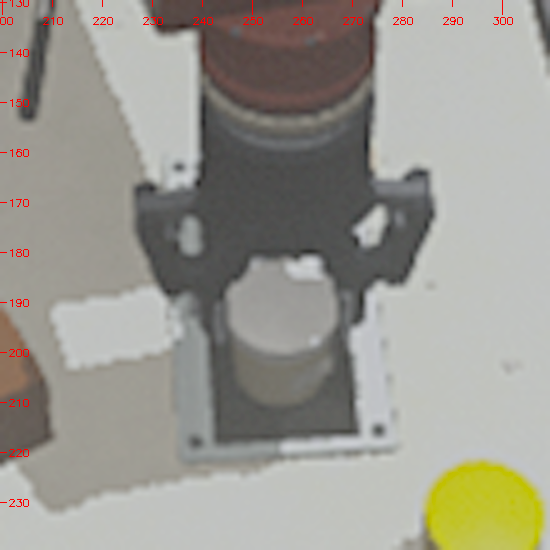

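Emit:
drive_tool(series=[{"x":0,"y":0,"z":0,"ax":0,"ay":0,"az":0},{"x":0,"y":0,"z":0,"ax":0,"ay":0,"az":0},{"x":0,"y":0,"z":0,"ax":0,"ay":0,"az":0},{"x":-0.4,"y":-0.03,"z":0.08,"ax":0,"ay":0,"az":0},{"x":-0.85,"y":-0.03,"z":0.08,"ax":0,"ay":0,"az":0}], hand=0.85)

```text
time: 9.48
tool_pos: [0.6108, 0.0117, 0.0306]
tool_rot: [0.09, -0.7, 0.09, 0.703]
contact_force: [-0.1, 0.3, -0.5]
gripper_width: 0.85
```

Emit:
drive_tool(series=[{"x":0,"y":0,"z":0,"ax":0,"ay":0,"az":0},{"x":0,"y":0,"z":0,"ax":0,"ay":0,"az":0},{"x":0,"y":0,"z":0,"ax":0,"ay":0,"az":0}])

```text
time: 9.73
tool_pos: [0.6128, 0.0114, 0.0321]
tool_rot: [-0.09, 0.702, -0.09, -0.701]
contact_force: [0.5, 0.9, 0.1]
gripper_width: 0.851
```

```bash
python3 -c "
from h import *
S=cams.grab_frame('side')
plan(613.8,11.1,33,-104.4)
crop(S,'s10',210,150,300,240,6)
"
```

```text
t9.78 tcp [612.4  11.4  31.6] yaw -104.6 w 0.849 F [-0.3  0.2 -0.2] j [-0.1   0.19  1.77  0.    1.19  1.72]
  shift [-0.06 -0.   -0.06] turn [-0.04 -0.    0.  ] rows 0.0
```

View pics/s10.png

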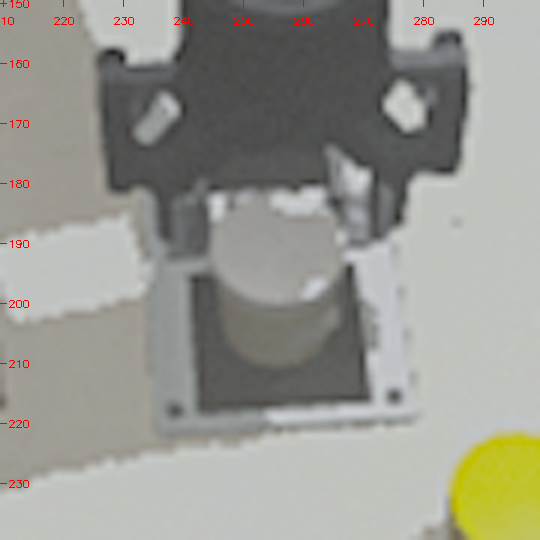

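Emit:
drive_tool(series=[{"x":0.4,"y":0,"z":-0.03,"ax":0,"ay":0,"az":0},{"x":0.76,"y":0,"z":-0.03,"ax":0,"ay":0,"az":0},{"x":0.76,"y":0,"z":-0.03,"ax":0,"ay":0,"az":0},{"x":0.76,"y":0,"z":-0.03,"ax":0,"ay":0,"az":0},{"x":0.76,"y":0,"z":-0.03,"ax":0,"ay":0,"az":0}])

```text
time: 10.2
tool_pos: [0.6128, 0.0112, 0.0118]
tool_rot: [0.09, -0.701, 0.09, 0.702]
contact_force: [0.4, -0.1, 0.2]
gripper_width: 0.847
```

Emit:
drive_tool(series=[{"x":0,"y":0,"z":0,"ax":0,"ay":0,"az":0},{"x":0,"y":0,"z":0,"ax":0,"ay":0,"az":0},{"x":0,"y":0,"z":0,"ax":0,"ay":0,"az":0},{"x":0,"y":0,"z":0,"ax":0,"ay":0,"az":0},{"x":0,"y":0,"z":0,"ax":0,"ay":0,"az":0}], hand=0)

```text
time: 10.62
tool_pos: [0.6139, 0.0112, 0.0133]
tool_rot: [-0.09, 0.702, -0.09, -0.701]
contact_force: [0.4, -0.4, 2.9]
gripper_width: 0.629
```

```bash
python3 -c "
from h import *
plan(554,267,100,-104.4)
"
```

```text
t10.62 tcp [613.9  11.2  13.3] yaw -104.6 w 0.629 F [ 0.4 -0.4  2.9] j [-0.1   0.21  1.77  0.    1.15  1.72]
  shift [-3.47 -9.3   4.89] turn [-0.04 -0.02  0.  ] rows 6.6
```

Emit:
drive_tool(series=[{"x":-0.8,"y":0,"z":0,"ax":0,"ay":0,"az":0},{"x":-2.0,"y":0,"z":0,"ax":0,"ay":0,"az":0},{"x":-3.2,"y":0,"z":0,"ax":0,"ay":0,"az":0},{"x":-3.6,"y":-1.2,"z":0.6,"ax":0,"ay":0,"az":0},{"x":-3.6,"y":-2.5,"z":1.3,"ax":0,"ay":0,"az":0}])

```text
time: 11.03
tool_pos: [0.6006, 0.0791, 0.1073]
tool_rot: [-0.091, 0.704, -0.091, -0.698]
contact_force: [0.9, 1.4, -0.6]
gripper_width: 0.629
```

```bash
python3 -c "
from h import *
plan(554,267,100,-104.6)
S=cams.grab_frame('side')
plan(554,267,100,-104.6)
crop(S,'s11',210,110,330,230,5)
"
```

```text
t11.03 tcp [600.6  79.1 107.3] yaw -104.8 w 0.629 F [ 0.9  1.4 -0.6] j [ 0.01  0.08  1.75 -0.    1.3   1.84]
  shift [ 0.27 -6.79  3.73] turn [-0.04 -0.09  0.02] rows 4.6
t11.08 tcp [597.   86.3 104.9] yaw -104.5 w 0.629 F [-0.7  5.  -1.5] j [0.02 0.08 1.75 0.01 1.31 1.84]
  shift [ 0.23 -6.57  3.47] turn [ 0.02 -0.01  0.06] rows 4.5
```

View pics/s11.png

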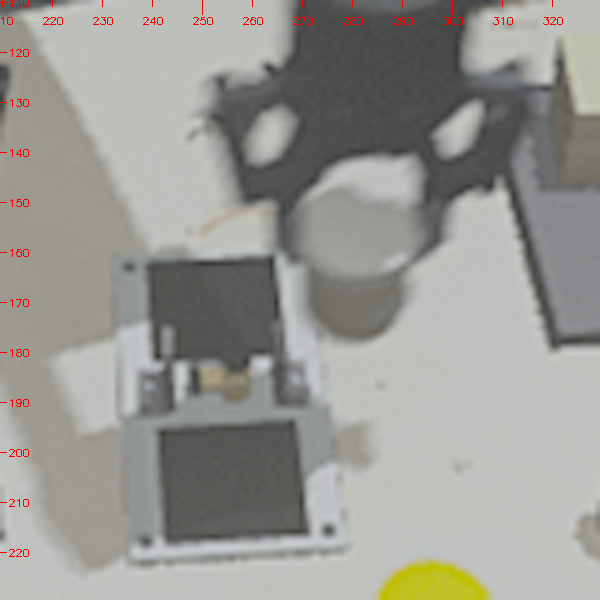

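Emit:
drive_tool(series=[{"x":0,"y":-1.3,"z":0.7,"ax":0,"ay":0,"az":0},{"x":0,"y":-2.7,"z":1.4,"ax":0,"ay":0,"az":0},{"x":0,"y":-4.1,"z":2.2,"ax":0,"ay":0,"az":0},{"x":0,"y":-5.4,"z":2.8,"ax":0,"ay":0,"az":0},{"x":0,"y":-6.3,"z":3.3,"ax":0,"ay":0,"az":0}])

```text
time: 11.5
tool_pos: [0.5558, 0.2557, 0.1018]
tool_rot: [0.089, -0.701, 0.089, 0.702]
contact_force: [0.7, -0.2, -0.2]
gripper_width: 0.628
```

Emit:
drive_tool(series=[{"x":0.6,"y":-0.25,"z":0.15,"ax":0,"ay":0,"az":0},{"x":1.6,"y":-0.25,"z":0.15,"ax":0,"ay":0,"az":0},{"x":2.6,"y":-0.25,"z":0.15,"ax":0,"ay":0,"az":0},{"x":3.2,"y":-0.25,"z":0.15,"ax":0,"ay":0,"az":0},{"x":3.2,"y":-0.25,"z":0.15,"ax":0,"ay":0,"az":0}])

```text
time: 11.92
tool_pos: [0.551, 0.2588, 0.017]
tool_rot: [0.088, -0.698, 0.091, 0.705]
contact_force: [-0.1, -0.2, 0.1]
gripper_width: 0.629
```

```bash
python3 -c "
from h import *
S=cams.grab_frame('side')
plan(554,267,11.3,-104.6)
"
```

```text
t11.97 tcp [552.7 259.3  19.5] yaw -104.6 w 0.626 F [-0.3  0.2  0.1] j [ 0.32  0.2   1.78 -0.    1.17  2.14]
  shift [ 0.33 -0.31  0.03] turn [ 0.01  0.06 -0.04] rows 0.3
```

Emit:
drive_tool(series=[{"x":0.15,"y":0,"z":0,"ax":0,"ay":0,"az":0},{"x":0.3,"y":0,"z":0,"ax":0,"ay":0,"az":0},{"x":0.3,"y":0,"z":0,"ax":0,"ay":0,"az":0},{"x":0.3,"y":0,"z":0,"ax":0,"ay":0,"az":0}])

```text
time: 12.3
tool_pos: [0.5559, 0.2602, 0.0159]
tool_rot: [-0.09, 0.702, -0.09, -0.701]
contact_force: [0.0, 0.1, 0.2]
gripper_width: 0.627
```

Emit:
drive_tool(series=[{"x":0.05,"y":0,"z":0,"ax":0,"ay":0,"az":0},{"x":0.05,"y":0,"z":0,"ax":0,"ay":0,"az":0},{"x":0.05,"y":0,"z":0,"ax":0,"ay":0,"az":0}])

```text
time: 12.55
tool_pos: [0.5554, 0.2601, 0.0141]
tool_rot: [-0.09, 0.702, -0.09, -0.701]
contact_force: [1.0, 0.7, -0.7]
gripper_width: 0.631
```

Emit:
drive_tool(series=[{"x":0.05,"y":0,"z":0,"ax":0,"ay":0,"az":0},{"x":0.1,"y":0,"z":0,"ax":0,"ay":0,"az":0},{"x":0.1,"y":0,"z":0,"ax":0,"ay":0,"az":0}])

```text
time: 12.8
tool_pos: [0.5554, 0.2601, 0.0114]
tool_rot: [-0.09, 0.701, -0.09, -0.701]
contact_force: [-0.3, -0.2, 0.6]
gripper_width: 0.629
```

Emit:
drive_tool(series=[{"x":0.03,"y":0,"z":0,"ax":0,"ay":0,"az":0},{"x":0.05,"y":0,"z":0,"ax":0,"ay":0,"az":0},{"x":0.05,"y":0,"z":0,"ax":0,"ay":0,"az":0}])

```text
time: 13.05
tool_pos: [0.5556, 0.2601, 0.0114]
tool_rot: [-0.09, 0.701, -0.09, -0.701]
contact_force: [-4.3, -0.9, 6.2]
gripper_width: 0.63
```

Emit:
drive_tool(series=[{"x":-0.04,"y":0,"z":0,"ax":0,"ay":0,"az":0},{"x":-0.04,"y":0,"z":0,"ax":0,"ay":0,"az":0},{"x":-0.04,"y":0,"z":0,"ax":0,"ay":0,"az":0},{"x":-0.04,"y":0,"z":0,"ax":0,"ay":0,"az":0},{"x":-0.04,"y":0,"z":0,"ax":0,"ay":0,"az":0}], hand=0.9)

```text
time: 13.47
tool_pos: [0.5551, 0.26, 0.0107]
tool_rot: [0.09, -0.701, 0.09, 0.702]
contact_force: [0.4, 0.4, 0.3]
gripper_width: 0.9
```

Emit:
drive_tool(series=[{"x":-1,"y":0,"z":0,"ax":0,"ay":0,"az":0},{"x":-2.5,"y":0,"z":0,"ax":0,"ay":0,"az":0},{"x":-4,"y":0,"z":0,"ax":0,"ay":0,"az":0},{"x":-5,"y":1,"z":0,"ax":-1,"ay":0,"az":0},{"x":-5,"y":2.5,"z":0,"ax":-2.4,"ay":0,"az":0}], hand=1)

```text
time: 13.88
tool_pos: [0.5441, 0.2019, 0.1442]
tool_rot: [-0.014, 0.712, -0.012, -0.702]
contact_force: [1.6, -1.6, 1.5]
gripper_width: 1.001
```

```bash
python3 -c "
from h import *
import pickle
S=cams.grab_frame('side');T=cams.grab_frame('top');pickle.dump((S,T),open('f1.pkl','wb'))
plan(566.6,23.1,130,-14.4)
crop(S,'s12',225,150,285,225,9);crop(T,'t12',212,170,296,270,7);crop(S,'s12m',290,90,390,190,5)
"
```

```text
t13.98 tcp [539.8 196.9 137.9] yaw -92.6 w 1.002 F [ 0.1 -0.2 -0.6] j [ 0.22 -0.02  1.8  -0.    1.36  1.84]
  shift [ 0.32  6.89 -1.39] turn [-15.64  -0.02  -0.03] rows 10.9
```

View pics/s12.png

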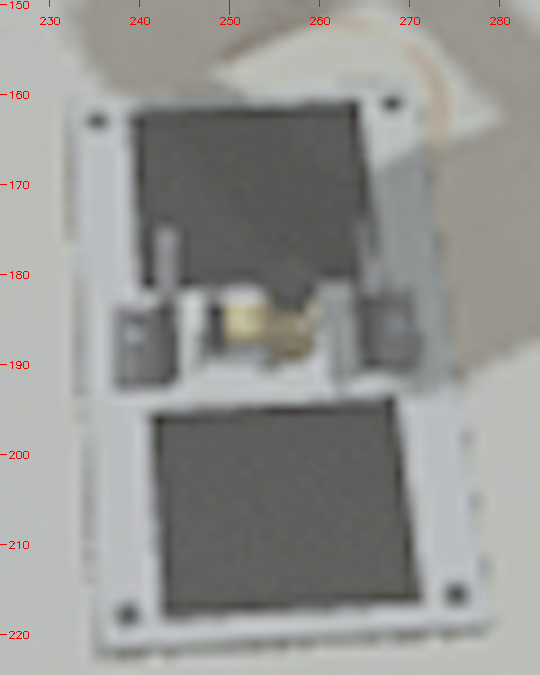

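View pics/t12.png

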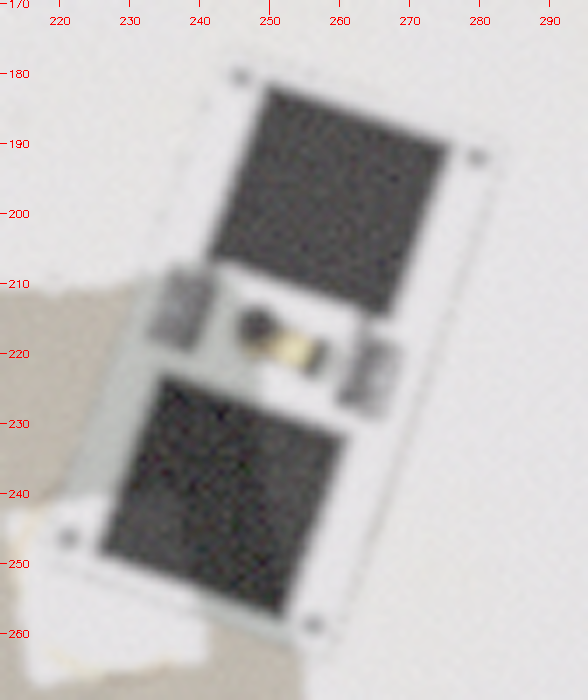

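View pics/s12m.png

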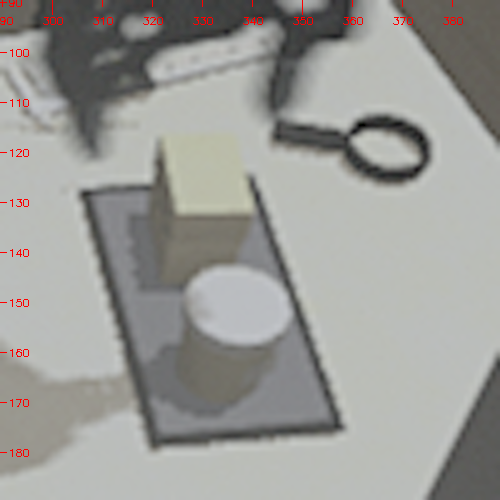

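```bash
python3 -c "
from h import *
import pickle
S,T=pickle.load(open('f1.pkl','rb'))
print(tri([S,T],[(257,180.5),(248.5,216)]))
print(tri([S,T],[(251.5,183.5),(253.5,219)]), tri([S,T],[(248.5,187),(257,221)]))
q=R.from_euler('z',-14.4,degrees=True).as_matrix();o=np.array([.5666,.0231,.005])
for p in((0,.008,.032),(0,-.005,.018),(0,-.017,.010),(0,0,0),(-.014,.026,.043),(-.014,-.026,.043),(.014,.026,.043),(.014,-.026,.043)):
  w=o+q@np.array(p);print(p,w.round(4),proj(S,w).round(1),proj(T,w).round(1))
"
```

```text
(array([0.56818882, 0.02932368, 0.0358054 ]), [np.float64(0.8629542313580025), np.float64(0.8629542313579759)])
(array([0.56387262, 0.01624236, 0.02292678]), [np.float64(0.3886044918169583), np.float64(0.38860449181699575)]) (array([0.56210456, 0.00787643, 0.00858339]), [np.float64(0.9366801731920685), np.float64(0.9366801731920749)])
(0, 0.008, 0.032) [0.5686 0.0308 0.037 ] [[257.3 180.2]] [[247.6 215.6]]
(0, -0.005, 0.018) [0.5654 0.0183 0.023 ] [[252.3 183.7]] [[252.6 218.3]]
(0, -0.017, 0.01) [0.5624 0.0066 0.015 ] [[247.7 185.8]] [[257.2 220.4]]
(0, 0, 0) [0.5666 0.0231 0.005 ] [[254.1 187.7]] [[250.8 218.8]]
(-0.014, 0.026, 0.043) [0.5595 0.0518 0.048 ] [[263.8 173. ]] [[238.5 217.7]]
(-0.014, -0.026, 0.043) [0.5466 0.0014 0.048 ] [[243.8 174.1]] [[258.7 224.8]]
(0.014, 0.026, 0.043) [0.5866 0.0448 0.048 ] [[264.8 181.6]] [[242.5 207. ]]
(0.014, -0.026, 0.043) [ 0.5737 -0.0056  0.048 ] [[244.4 182.7]] [[262.6 214.1]]
```

Emit:
drive_tool(series=[{"x":0,"y":1.4,"z":-0.3,"ax":-1.4,"ay":0,"az":0},{"x":0,"y":2.7,"z":-0.6,"ax":-2.8,"ay":0,"az":0},{"x":0,"y":4,"z":-0.8,"ax":-4.2,"ay":0,"az":0},{"x":0,"y":5.4,"z":-1.1,"ax":-5.6,"ay":0,"az":0},{"x":0,"y":6.7,"z":-1.4,"ax":-7,"ay":0,"az":0}])

```text
time: 14.4
tool_pos: [0.5666, 0.0296, 0.1353]
tool_rot: [-0.199, -0.678, -0.199, 0.679]
contact_force: [-0.4, 0.3, 0.7]
gripper_width: 0.999
```

Emit:
drive_tool(series=[{"x":0,"y":0,"z":0,"ax":-1.4,"ay":0,"az":0},{"x":0,"y":0,"z":0,"ax":-2.8,"ay":0,"az":0},{"x":0,"y":0,"z":0,"ax":-4.2,"ay":0,"az":0},{"x":0,"y":0,"z":0,"ax":-5.6,"ay":0,"az":0},{"x":0,"y":0,"z":0,"ax":-7,"ay":0,"az":0}])

```text
time: 14.82
tool_pos: [0.5667, 0.0309, 0.1351]
tool_rot: [-0.393, -0.587, -0.394, 0.588]
contact_force: [-0.4, -0.2, -0.1]
gripper_width: 1.0
```

```bash
python3 -c "
from h import *
plan(568.1,28.4,130,-14.4)
"
```

```text
t14.82 tcp [566.7  30.9 135.1] yaw -22.3 w 1.000 F [-0.4 -0.2 -0.1] j [-0.08 -0.03  1.81  0.    1.36  0.31]
  shift [0.21 0.09 0.07] turn [-1.58 -0.    0.01] rows 1.1
```

Emit:
drive_tool(series=[{"x":0,"y":0.09,"z":0.07,"ax":-1.4,"ay":0,"az":0},{"x":0.5,"y":0.09,"z":0.07,"ax":-1.58,"ay":0,"az":0},{"x":1.5,"y":0.09,"z":0.07,"ax":-1.58,"ay":0,"az":0},{"x":2.5,"y":0.09,"z":0.07,"ax":-1.58,"ay":0,"az":0},{"x":2.5,"y":0.09,"z":0.07,"ax":-1.58,"ay":0,"az":0}])

```text
time: 15.23
tool_pos: [0.5634, 0.0289, 0.0663]
tool_rot: [-0.428, -0.557, -0.434, 0.563]
contact_force: [-0.9, -0.4, -0.8]
gripper_width: 1.0
```

Emit:
drive_tool(series=[{"x":0,"y":0,"z":0,"ax":0,"ay":0,"az":0}])

```text
time: 15.32
tool_pos: [0.5662, 0.0286, 0.0707]
tool_rot: [-0.43, -0.559, -0.433, 0.562]
contact_force: [1.0, 0.1, -0.9]
gripper_width: 1.002
```

```bash
python3 -c "
from h import *
S=cams.grab_frame('side');T=cams.grab_frame('top')
plan(568.1,28.4,9,-14.4)
crop(S,'s13',205,120,305,220,6);
"
```

```text
t15.42 tcp [568.9  28.3  74.3] yaw -14.8 w 1.003 F [-0.4  0.4  0.7] j [-0.08  0.04  1.85  0.    1.25  0.18]
  shift [ 2.61 -0.03  0.01] turn [-0.07 -0.   -0.01] rows 1.6
```

View pics/s13.png

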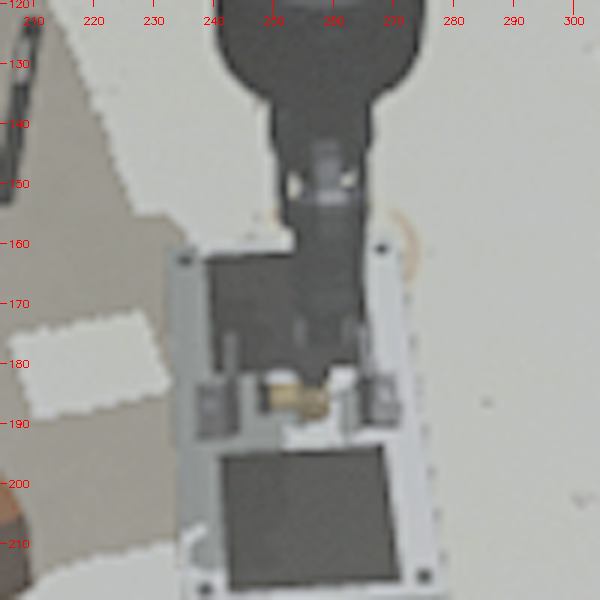

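Emit:
drive_tool(series=[{"x":0.8,"y":-0.03,"z":0,"ax":-0.05,"ay":0,"az":0},{"x":1.6,"y":-0.03,"z":0,"ax":-0.05,"ay":0,"az":0},{"x":2.2,"y":-0.03,"z":0,"ax":-0.05,"ay":0,"az":0},{"x":2.5,"y":-0.03,"z":0,"ax":-0.05,"ay":0,"az":0},{"x":2.5,"y":-0.03,"z":0,"ax":-0.05,"ay":0,"az":0}])

```text
time: 15.83
tool_pos: [0.5672, 0.0285, 0.0105]
tool_rot: [-0.433, -0.559, -0.433, 0.559]
contact_force: [0.3, -0.1, -0.4]
gripper_width: 0.997
```

Emit:
drive_tool(series=[{"x":0,"y":0,"z":0,"ax":0,"ay":0,"az":0},{"x":0,"y":0,"z":0,"ax":0,"ay":0,"az":0},{"x":0,"y":0,"z":0,"ax":0,"ay":0,"az":0}], hand=0.5)

```text
time: 16.08
tool_pos: [0.569, 0.0283, 0.0128]
tool_rot: [0.434, 0.56, 0.432, -0.558]
contact_force: [0.5, -1.0, -0.2]
gripper_width: 0.603
```

```bash
python3 -c "
from h import *
S=cams.grab_frame('side');T=cams.grab_frame('top')
plan(568.1,28.4,9,-14.4)
crop(S,'s14',215,140,295,220,7);
"
```

```text
t16.18 tcp [568.5  28.3  12.3] yaw -14.4 w 0.501 F [-0.7  0.6 -0.6] j [-0.08  0.12  1.89 -0.    1.14  0.17]
  shift [ 0.13 -0.02  0.  ] turn [-0.01 -0.   -0.02] rows 0.1
```

View pics/s14.png

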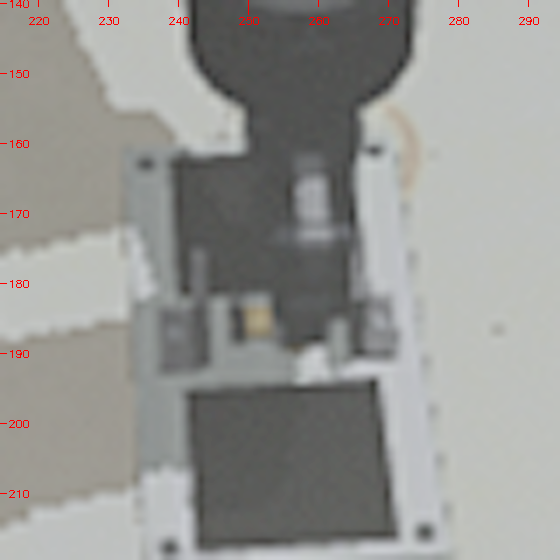

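Emit:
drive_tool(series=[{"x":0.13,"y":0,"z":0,"ax":0,"ay":0,"az":0},{"x":0.13,"y":0,"z":0,"ax":0,"ay":0,"az":0}])

```text
time: 16.35
tool_pos: [0.5675, 0.0284, 0.0076]
tool_rot: [-0.433, -0.559, -0.433, 0.559]
contact_force: [-0.0, -0.1, 0.5]
gripper_width: 0.5
```

Emit:
drive_tool(series=[{"x":0,"y":0,"z":0,"ax":0,"ay":0,"az":0},{"x":0,"y":0,"z":0,"ax":0,"ay":0,"az":0},{"x":0,"y":0,"z":0,"ax":0,"ay":0,"az":0},{"x":0,"y":0,"z":0,"ax":0,"ay":0,"az":0},{"x":0,"y":0,"z":0,"ax":0,"ay":0,"az":0}], hand=0)

```text
time: 16.77
tool_pos: [0.5677, 0.0284, 0.0079]
tool_rot: [0.433, 0.559, 0.433, -0.559]
contact_force: [0.2, -0.3, 0.2]
gripper_width: 0.123
```

```bash
python3 -c "
from h import *
S=cams.grab_frame('side');T=cams.grab_frame('top')
plan(568.1,28.4,9,-14.4)
crop(S,'s15',215,140,295,220,7);
"
```

```text
t16.87 tcp [567.7  28.4   7.9] yaw -14.4 w 0.125 F [ 0.2 -0.5  1.4] j [-0.08  0.12  1.89  0.    1.13  0.17]
  shift [-0.04  0.01 -0.  ] turn [-0.01 -0.   -0.  ] rows 0.0
```

View pics/s15.png

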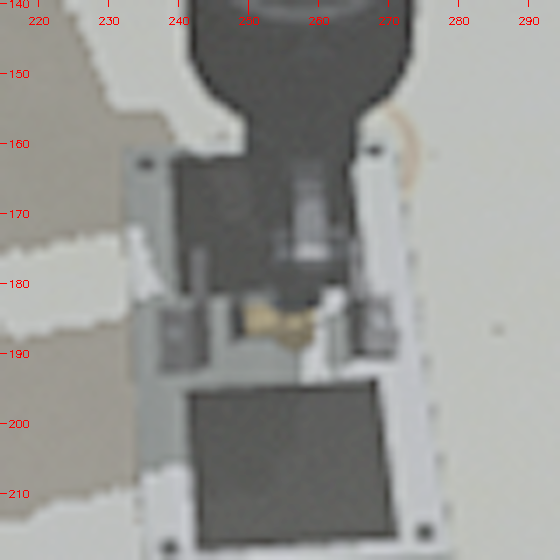

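```bash
python3 -c "
from h import *
S=cams.grab_frame('side')
st=sensors.state();t=st['tool_pos']
M=R.from_quat(np.roll(st['tool_rot'],-1)).as_matrix()
print(M.round(2),proj(S,t))
for a in(.009,.016,.022):
  for b in (0,-.01,-.02,-.03): print(a,b,proj(S,[t+M@np.array([b,a,s]) for s in(-.011,.011)]).round(1).tolist())
im=S['img'][160:200,235:275];cv2.imwrite('pics/s15z.png',(255*(cv2.resize(im,None,fx=14,fy=14,interpolation=cv2.INTER_CUBIC)/255.)**.5).astype(np.uint8))
"
```

```text
[[ 0.    0.97 -0.25]
 [-0.   -0.25 -0.97]
 [-1.    0.   -0.  ]] [[256.14858794 186.82628519]]
0.009 0 [[260.6, 189.3], [252.3, 189.8]]
0.009 -0.01 [[260.6, 187.1], [252.3, 187.6]]
0.009 -0.02 [[260.7, 184.8], [252.3, 185.3]]
0.009 -0.03 [[260.8, 182.5], [252.3, 183.0]]
0.016 0 [[260.8, 191.5], [252.5, 192.0]]
0.016 -0.01 [[260.9, 189.3], [252.5, 189.7]]
0.016 -0.02 [[261.0, 187.0], [252.5, 187.5]]
0.016 -0.03 [[261.1, 184.7], [252.5, 185.2]]
0.022 0 [[261.0, 193.3], [252.6, 193.8]]
0.022 -0.01 [[261.1, 191.1], [252.6, 191.6]]
0.022 -0.02 [[261.2, 188.9], [252.7, 189.4]]
0.022 -0.03 [[261.3, 186.6], [252.7, 187.1]]
```

View pics/s15z.png

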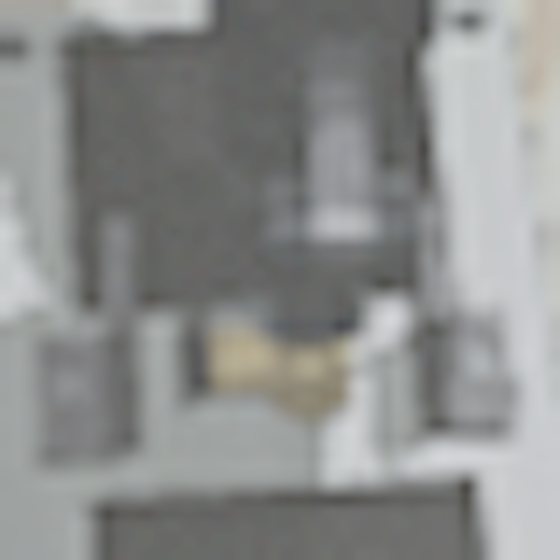

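Emit:
drive_tool(series=[{"x":0,"y":0,"z":0,"ax":0,"ay":0,"az":0},{"x":0,"y":0,"z":0,"ax":0,"ay":0,"az":0},{"x":0,"y":0,"z":0,"ax":0,"ay":0,"az":0},{"x":0,"y":0,"z":0,"ax":0,"ay":0,"az":0}], hand=0.5)

```text
time: 17.25
tool_pos: [0.5675, 0.0284, 0.0077]
tool_rot: [-0.433, -0.559, -0.433, 0.559]
contact_force: [-0.4, -0.6, -0.6]
gripper_width: 0.493
```

```bash
python3 -c "
from h import *
S=cams.grab_frame('side');
plan(568.1,28.4,9,-14.4)
crop(S,'s16',235,155,285,205,11)
st=sensors.state();t=st['tool_pos']
M=R.from_quat(np.roll(st['tool_rot'],-1)).as_matrix()
for a in(.021,.03):
  for b in (-.0,-.01,-.02,-.03): print(a,b,proj(S,[t+M@np.array([b,a,s]) for s in(-.011,.011)]).round(1).tolist())
"
```

```text
t17.30 tcp [567.5  28.4   7.7] yaw -14.4 w 0.498 F [ 0.  -0.7  0.3] j [-0.08  0.12  1.89 -0.    1.13  0.17]
  shift [-0.05  0.02 -0.01] turn [-0.01  0.    0.  ] rows 0.0
0.021 -0.0 [[260.9, 193.0], [252.6, 193.5]]
0.021 -0.01 [[261.0, 190.8], [252.6, 191.3]]
0.021 -0.02 [[261.1, 188.6], [252.6, 189.1]]
0.021 -0.03 [[261.2, 186.3], [252.6, 186.8]]
0.03 -0.0 [[261.2, 195.8], [252.8, 196.3]]
0.03 -0.01 [[261.3, 193.6], [252.8, 194.1]]
0.03 -0.02 [[261.4, 191.4], [252.9, 191.9]]
0.03 -0.03 [[261.5, 189.1], [252.9, 189.6]]
```

View pics/s16.png

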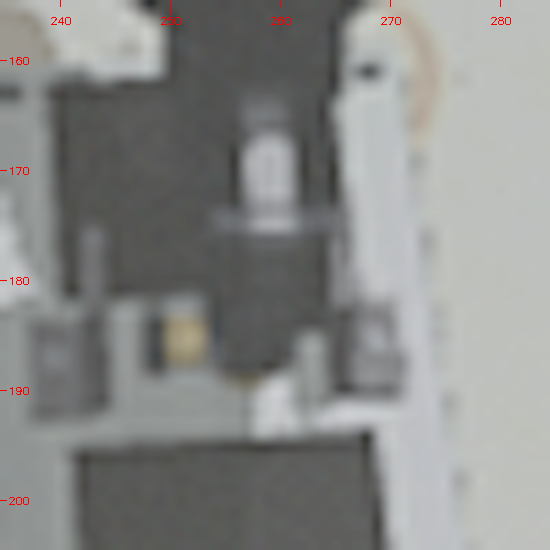

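Emit:
drive_tool(series=[{"x":0.1,"y":0,"z":0,"ax":0,"ay":0,"az":0},{"x":0.2,"y":0,"z":0,"ax":0,"ay":0,"az":0},{"x":0.2,"y":0,"z":0,"ax":0,"ay":0,"az":0}])

```text
time: 17.55
tool_pos: [0.567, 0.0285, 0.0019]
tool_rot: [-0.433, -0.559, -0.434, 0.559]
contact_force: [0.1, -0.1, -0.5]
gripper_width: 0.5
```

Emit:
drive_tool(series=[{"x":0.1,"y":0,"z":0,"ax":0,"ay":0,"az":0},{"x":0.2,"y":0,"z":0,"ax":0,"ay":0,"az":0},{"x":0.2,"y":0,"z":0,"ax":0,"ay":0,"az":0}])

```text
time: 17.8
tool_pos: [0.5671, 0.0284, -0.003]
tool_rot: [-0.433, -0.559, -0.433, 0.559]
contact_force: [0.5, -0.3, 0.8]
gripper_width: 0.506
```

Emit:
drive_tool(series=[{"x":0,"y":0,"z":0,"ax":0,"ay":0,"az":0},{"x":0,"y":0,"z":0,"ax":0,"ay":0,"az":0},{"x":0,"y":0,"z":0,"ax":0,"ay":0,"az":0}], hand=0.3)

```text
time: 18.05
tool_pos: [0.5677, 0.0284, -0.0021]
tool_rot: [0.433, 0.559, 0.433, -0.559]
contact_force: [0.4, 0.8, 0.1]
gripper_width: 0.3
```

```bash
python3 -c "
from h import *
S=cams.grab_frame('side');T=cams.grab_frame('top')
plan(568.1,28.4,9,-14.4)
crop(S,'s17',235,155,285,205,11);crop(T,'t17',212,170,296,270,6)
"
```

```text
t18.15 tcp [567.7  28.4  -2.1] yaw -14.4 w 0.298 F [ 0.6  0.1 -0.5] j [-0.08  0.14  1.89  0.    1.11  0.17]
  shift [-0.44  0.02 -0.  ] turn [-0.01 -0.   -0.  ] rows 0.3
```

View pics/s17.png

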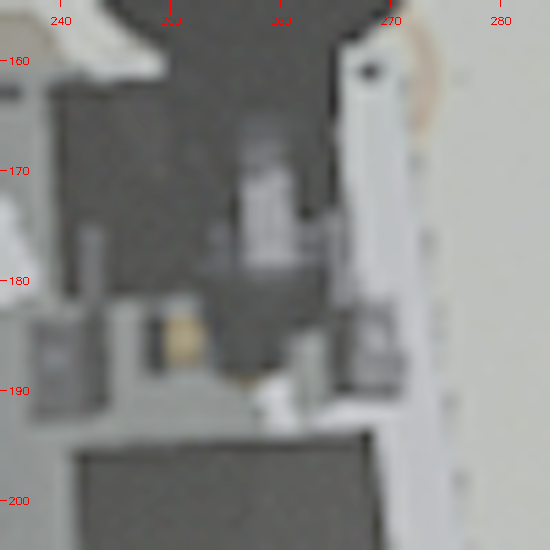

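Emit:
drive_tool(series=[{"x":0,"y":0,"z":0,"ax":0,"ay":0,"az":0},{"x":0,"y":0,"z":0,"ax":0,"ay":0,"az":0},{"x":0,"y":0,"z":0,"ax":0,"ay":0,"az":0},{"x":0,"y":0,"z":0,"ax":0,"ay":0,"az":0},{"x":0,"y":0,"z":0,"ax":0,"ay":0,"az":0}], hand=0)

```text
time: 18.57
tool_pos: [0.5678, 0.0284, -0.0019]
tool_rot: [0.433, 0.559, 0.433, -0.559]
contact_force: [0.2, -0.5, 2.6]
gripper_width: 0.146
```

```bash
python3 -c "
from h import *
S=cams.grab_frame('side');T=cams.grab_frame('top')
plan(568.1,28.4,9,-14.4)
crop(S,'s18',235,155,285,205,11);crop(T,'t18',212,170,296,270,6)
"
```

```text
t18.67 tcp [567.8  28.4  -1.9] yaw -14.4 w 0.148 F [0.  1.  2.9] j [-0.08  0.14  1.89  0.    1.11  0.17]
  shift [-0.44  0.01 -0.  ] turn [-0.01 -0.   -0.  ] rows 0.3
```

View pics/s18.png

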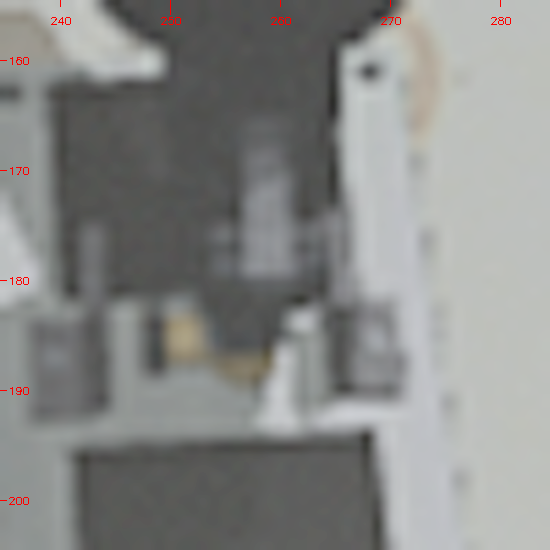

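Emit:
drive_tool(series=[{"x":-0.8,"y":0,"z":0,"ax":0,"ay":0,"az":0},{"x":-2.0,"y":0,"z":0,"ax":0,"ay":0,"az":0},{"x":-3.2,"y":0,"z":0,"ax":0,"ay":0,"az":0},{"x":-4,"y":0,"z":0,"ax":0,"ay":0,"az":0},{"x":-4,"y":0,"z":0,"ax":0,"ay":0,"az":0}])

```text
time: 19.08
tool_pos: [0.5712, 0.0281, 0.1034]
tool_rot: [0.435, 0.561, 0.431, -0.556]
contact_force: [0.7, 0.6, 0.1]
gripper_width: 0.147
```

```bash
python3 -c "
from h import *
S=cams.grab_frame('side')
plan(482.9,-288.5,98,5)
crop(S,'s19',215,120,295,200,7)
"
```

```text
t19.13 tcp [569.6  28.2 100.6] yaw -14.4 w 0.140 F [-0.6 -0.5  0.1] j [-0.08  0.    1.84 -0.    1.29  0.17]
  shift [ 0.09 -0.2  13.13] turn [-3.89  0.   -0.07] rows 7.9
```

View pics/s19.png

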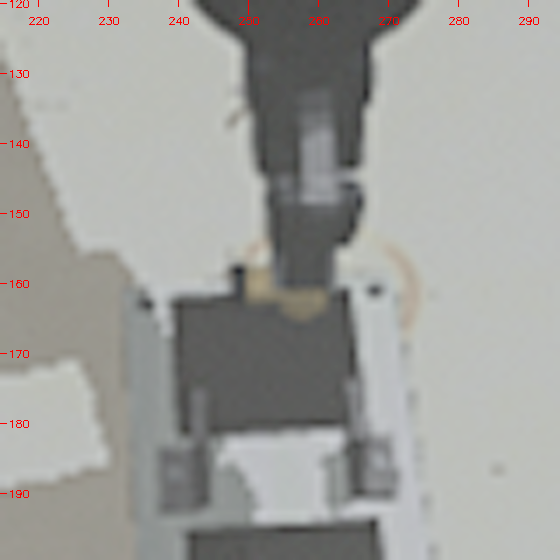

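Elbow held (side ~(256,160)) and level. Moving to the plate.

Emit:
drive_tool(series=[{"x":0,"y":0,"z":1.2,"ax":0,"ay":0,"az":0},{"x":0,"y":0,"z":2.8,"ax":-0.6,"ay":0,"az":0},{"x":0,"y":0,"z":4.4,"ax":-1.4,"ay":0,"az":0},{"x":0,"y":-0.1,"z":6,"ax":-2.2,"ay":0,"az":0},{"x":0,"y":-0.1,"z":7.6,"ax":-3,"ay":0,"az":0}])

```text
time: 19.55
tool_pos: [0.5154, -0.1557, 0.0952]
tool_rot: [0.502, 0.496, 0.505, -0.497]
contact_force: [0.9, 0.7, 0.3]
gripper_width: 0.147
```

```bash
python3 -c "
from h import *
plan(482.9,-288.5,98,5)
"
```

```text
t19.55 tcp [ 515.4 -155.7   95.2] yaw 0.8 w 0.147 F [0.9 0.7 0.3] j [-0.43 -0.06  1.91 -0.    1.29 -0.45]
  shift [-0.11 -1.38  5.29] turn [-0.84 -0.02  0.04] rows 3.3
```

Emit:
drive_tool(series=[{"x":0,"y":-0.4,"z":1.5,"ax":-0.6,"ay":0,"az":0},{"x":0,"y":-0.8,"z":3,"ax":-0.85,"ay":0,"az":0},{"x":0,"y":-1.2,"z":4.4,"ax":-0.85,"ay":0,"az":0},{"x":0,"y":-1.38,"z":5.29,"ax":-0.85,"ay":0,"az":0},{"x":0,"y":-1.38,"z":5.29,"ax":-0.85,"ay":0,"az":0}])

```text
time: 19.97
tool_pos: [0.4823, -0.2908, 0.0955]
tool_rot: [0.519, 0.479, 0.52, -0.48]
contact_force: [0.9, -0.1, 0.3]
gripper_width: 0.145
```

Emit:
drive_tool(series=[{"x":0.8,"y":0,"z":0,"ax":0,"ay":0,"az":0},{"x":1.8,"y":0,"z":0,"ax":0,"ay":0,"az":0},{"x":2.6,"y":0,"z":0,"ax":0,"ay":0,"az":0},{"x":3,"y":0,"z":0,"ax":0,"ay":0,"az":0},{"x":3,"y":0,"z":0,"ax":0,"ay":0,"az":0}])

```text
time: 20.38
tool_pos: [0.4817, -0.2847, 0.018]
tool_rot: [0.518, 0.478, 0.524, -0.479]
contact_force: [-0.5, 0.1, -1.1]
gripper_width: 0.144
```

```bash
python3 -c "
from h import *
S=cams.grab_frame('side')
plan(482.9,-288.5,3,5)
crop(S,'s20',95,130,185,220,6)
"
```

```text
t20.43 tcp [ 483.1 -285.8   20.3] yaw 4.8 w 0.145 F [ 0.3 -0.7  0.3] j [-0.67  0.09  1.9   0.    1.16 -0.75]
  shift [ 0.69 -0.01  0.11] turn [-0.03 -0.04  0.04] rows 0.4
```

View pics/s20.png

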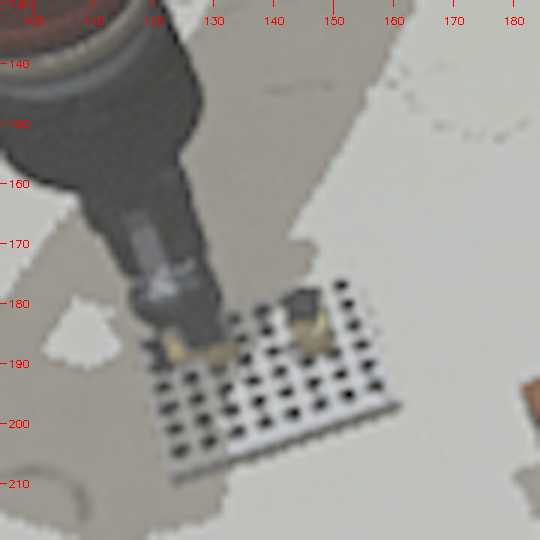

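Emit:
drive_tool(series=[{"x":0.3,"y":0,"z":0.05,"ax":0,"ay":0,"az":0},{"x":0.6,"y":0,"z":0.05,"ax":0,"ay":0,"az":0},{"x":0.6,"y":0,"z":0.05,"ax":0,"ay":0,"az":0},{"x":0.6,"y":0,"z":0.05,"ax":0,"ay":0,"az":0}])

```text
time: 20.77
tool_pos: [0.4847, -0.2887, 0.0078]
tool_rot: [0.521, 0.479, 0.521, -0.479]
contact_force: [0.8, 0.4, -0.3]
gripper_width: 0.15
```

Emit:
drive_tool(series=[{"x":0.05,"y":0,"z":0,"ax":0,"ay":0,"az":0},{"x":0.1,"y":0,"z":0,"ax":0,"ay":0,"az":0},{"x":0.1,"y":0,"z":0,"ax":0,"ay":0,"az":0}])

```text
time: 21.02
tool_pos: [0.4848, -0.2889, 0.0054]
tool_rot: [0.521, 0.479, 0.52, -0.479]
contact_force: [0.6, 0.0, -0.1]
gripper_width: 0.147
```

Emit:
drive_tool(series=[{"x":0.05,"y":0,"z":0,"ax":0,"ay":0,"az":0},{"x":0.12,"y":0,"z":0,"ax":0,"ay":0,"az":0},{"x":0.12,"y":0,"z":0,"ax":0,"ay":0,"az":0}])

```text
time: 21.27
tool_pos: [0.4848, -0.2888, 0.0022]
tool_rot: [0.521, 0.479, 0.52, -0.479]
contact_force: [0.1, 0.1, 0.1]
gripper_width: 0.146
```

Emit:
drive_tool(series=[{"x":0.03,"y":0,"z":0,"ax":0,"ay":0,"az":0},{"x":0.04,"y":0,"z":0,"ax":0,"ay":0,"az":0},{"x":0.04,"y":0,"z":0,"ax":0,"ay":0,"az":0}])

```text
time: 21.52
tool_pos: [0.4849, -0.2891, 0.002]
tool_rot: [0.521, 0.478, 0.52, -0.479]
contact_force: [-1.8, 0.5, 4.2]
gripper_width: 0.147
```

Emit:
drive_tool(series=[{"x":-0.03,"y":0,"z":0,"ax":0,"ay":0,"az":0},{"x":-0.03,"y":0,"z":0,"ax":0,"ay":0,"az":0},{"x":-0.03,"y":0,"z":0,"ax":0,"ay":0,"az":0},{"x":-0.03,"y":0,"z":0,"ax":0,"ay":0,"az":0},{"x":-0.03,"y":0,"z":0,"ax":0,"ay":0,"az":0}], hand=0.6)

```text
time: 21.93
tool_pos: [0.4845, -0.2886, 0.0017]
tool_rot: [0.52, 0.479, 0.521, -0.479]
contact_force: [0.4, -0.3, -0.2]
gripper_width: 0.601
```

Emit:
drive_tool(series=[{"x":-0.8,"y":0,"z":0,"ax":0,"ay":0,"az":0},{"x":-2,"y":0,"z":0,"ax":0,"ay":0,"az":0},{"x":-3.2,"y":0,"z":0,"ax":0,"ay":0,"az":0},{"x":-4,"y":0,"z":1,"ax":0,"ay":0,"az":0},{"x":-4,"y":0,"z":2,"ax":0,"ay":0,"az":0}])

```text
time: 22.35
tool_pos: [0.4919, -0.3408, 0.1083]
tool_rot: [0.525, 0.478, 0.517, -0.478]
contact_force: [1.6, -0.0, 0.2]
gripper_width: 0.604
```

```bash
python3 -c "
from h import *
import pickle
S=cams.grab_frame('side');T=cams.grab_frame('top');pickle.dump((S,T),open('f2.pkl','wb'))
plan(476.2,-244.2,70,5)
crop(S,'s21',108,168,173,218,11);crop(T,'t21',335,238,397,290,11)
"
```

```text
t22.45 tcp [ 489.9 -342.1  104.4] yaw 4.7 w 0.600 F [-0.1  1.  -0.7] j [-0.73  0.06  1.77 -0.    1.3  -0.82]
  shift [ 1.36 -0.23 -3.95] turn [-0.06  0.05 -0.03] rows 2.5
```

View pics/s21.png

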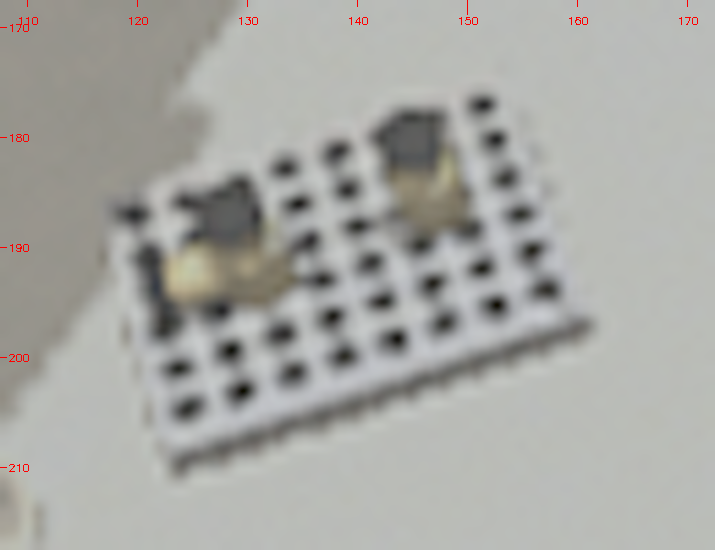

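View pics/t21.png

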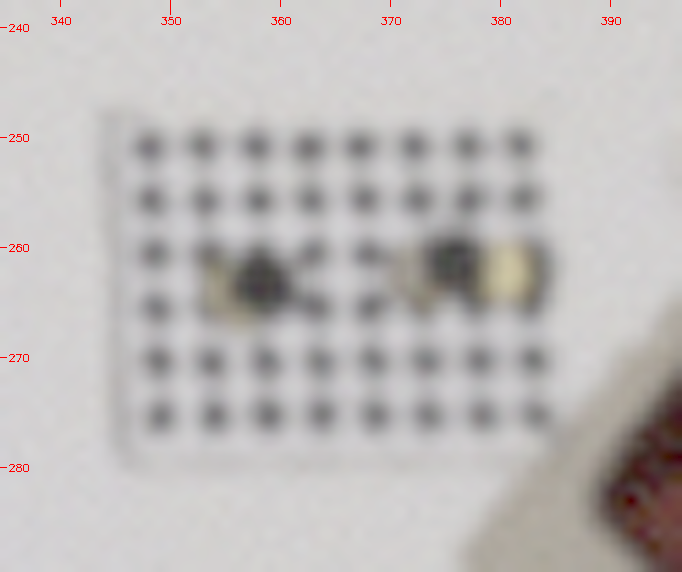

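```bash
python3 -c "
from h import *
import pickle
S,T=pickle.load(open('f2.pkl','rb'))
print('elbow stub',tri([S,T],[(127.8,185.8),(375.5,261.3)]))
print('straight',tri([S,T],[(144.7,178.8),(358.4,263.3)]))
for z in(.040,.042): print(onz(S,(144.7,178.8),z),onz(T,(358.4,263.3),z))
"
```

```text
elbow stub (array([ 0.48449392, -0.28675698,  0.04092313]), [np.float64(1.109099956561868), np.float64(1.1090999565619957)])
straight (array([ 0.47617454, -0.24410607,  0.04213242]), [np.float64(0.2890814777826795), np.float64(0.28908147778271326)])
[ 0.47444848 -0.24407993  0.04      ] [ 0.47632968 -0.24488138  0.04      ]
[ 0.47614457 -0.24383395  0.042     ] [ 0.47616007 -0.24443056  0.042     ]
```

Emit:
drive_tool(series=[{"x":0,"y":-0.1,"z":-1.3,"ax":-0.05,"ay":0,"az":0},{"x":0,"y":-0.2,"z":-2.8,"ax":-0.05,"ay":0,"az":0},{"x":0,"y":-0.23,"z":-3.93,"ax":-0.05,"ay":0,"az":0},{"x":0.5,"y":-0.23,"z":-3.93,"ax":-0.05,"ay":0,"az":0},{"x":1.2,"y":-0.23,"z":-3.93,"ax":-0.05,"ay":0,"az":0}])

```text
time: 22.87
tool_pos: [0.4756, -0.24, 0.0726]
tool_rot: [0.523, 0.477, 0.521, -0.477]
contact_force: [0.3, -0.4, -0.2]
gripper_width: 0.601
```

Emit:
drive_tool(series=[{"x":0,"y":0,"z":0,"ax":0,"ay":0,"az":0},{"x":0,"y":0,"z":0,"ax":0,"ay":0,"az":0},{"x":0,"y":0,"z":0,"ax":0,"ay":0,"az":0}])

```text
time: 23.12
tool_pos: [0.4748, -0.2414, 0.072]
tool_rot: [0.521, 0.478, 0.522, -0.478]
contact_force: [0.4, -0.1, 1.3]
gripper_width: 0.597
```

```bash
python3 -c "
from h import *
S=cams.grab_frame('side')
plan(476.2,-244.2,2,5)
crop(S,'s22',100,130,190,220,6)
"
```

```text
t23.17 tcp [ 475.2 -241.7   72.6] yaw 5.0 w 0.598 F [-0.1  0.4 -0.9] j [-0.61 -0.05  1.94  0.    1.25 -0.7 ]
  shift [2.82 0.03 0.1 ] turn [ 0.01  0.   -0.01] rows 1.7
```

View pics/s22.png

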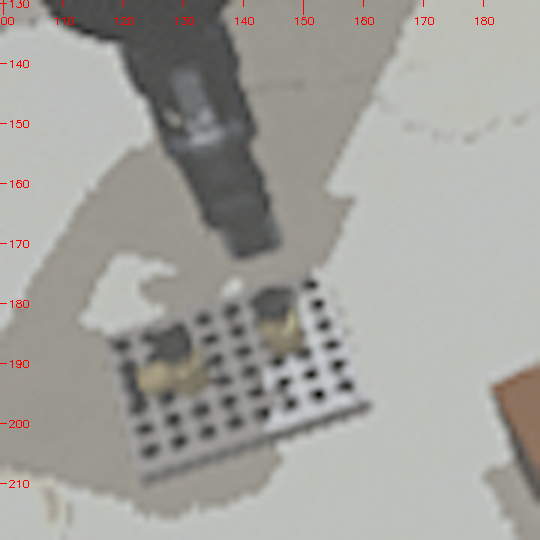

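Emit:
drive_tool(series=[{"x":0.8,"y":0.03,"z":0.1,"ax":0,"ay":0,"az":0},{"x":1.7,"y":0.03,"z":0.1,"ax":0,"ay":0,"az":0},{"x":2.4,"y":0.03,"z":0.1,"ax":0,"ay":0,"az":0},{"x":2.75,"y":0.03,"z":0.1,"ax":0,"ay":0,"az":0},{"x":2.75,"y":0.03,"z":0.1,"ax":0,"ay":0,"az":0}])

```text
time: 23.58
tool_pos: [0.4746, -0.2431, 0.0015]
tool_rot: [0.52, 0.477, 0.523, -0.478]
contact_force: [-0.6, 0.2, -0.3]
gripper_width: 0.6
```

Emit:
drive_tool(series=[{"x":0,"y":0,"z":0,"ax":0,"ay":0,"az":0},{"x":0,"y":0,"z":0,"ax":0,"ay":0,"az":0},{"x":0,"y":0,"z":0,"ax":0,"ay":0,"az":0}])

```text
time: 23.83
tool_pos: [0.4771, -0.2445, 0.005]
tool_rot: [0.523, 0.478, 0.52, -0.477]
contact_force: [-0.0, 0.1, -0.4]
gripper_width: 0.596
```

```bash
python3 -c "
from h import *
S=cams.grab_frame('side')
plan(476.2,-244.2,2,5)
crop(S,'s23',110,150,180,210,9)
"
```

```text
t23.88 tcp [ 476.9 -244.4    4.8] yaw 5.1 w 0.597 F [ 0.3 -0.3 -0.3] j [-0.61  0.05  1.97  0.    1.12 -0.7 ]
  shift [ 0.11 -0.03 -0.01] turn [ 0.01  0.02 -0.02] rows 0.1
```

View pics/s23.png

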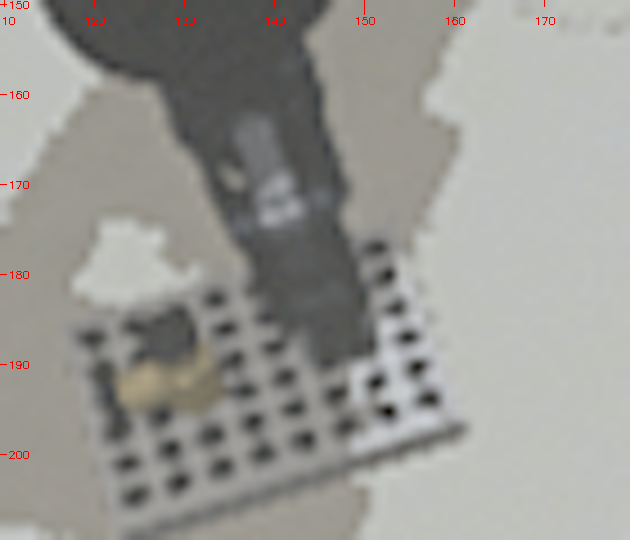

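Finger covers the straight fitting (147,185). I'll drop 2.5 mm and close.

Emit:
drive_tool(series=[{"x":0.1,"y":-0.03,"z":0,"ax":0,"ay":0,"az":0},{"x":0.1,"y":-0.03,"z":0,"ax":0,"ay":0,"az":0}])

```text
time: 24.05
tool_pos: [0.4752, -0.2437, 0.001]
tool_rot: [0.522, 0.477, 0.521, -0.477]
contact_force: [-0.2, 0.1, -0.0]
gripper_width: 0.601
```

Emit:
drive_tool(series=[{"x":0,"y":0,"z":0,"ax":0,"ay":0,"az":0},{"x":0,"y":0,"z":0,"ax":0,"ay":0,"az":0},{"x":0,"y":0,"z":0,"ax":0,"ay":0,"az":0},{"x":0,"y":0,"z":0,"ax":0,"ay":0,"az":0},{"x":0,"y":0,"z":0,"ax":0,"ay":0,"az":0}], hand=0)

```text
time: 24.47
tool_pos: [0.4752, -0.2438, 0.001]
tool_rot: [0.522, 0.477, 0.522, -0.477]
contact_force: [-1.4, 0.7, 0.9]
gripper_width: 0.145
```

Emit:
drive_tool(series=[{"x":0,"y":0,"z":0,"ax":0,"ay":0,"az":0},{"x":0,"y":0,"z":0,"ax":0,"ay":0,"az":0}])

```text
time: 24.63
tool_pos: [0.4752, -0.2438, 0.001]
tool_rot: [0.522, 0.477, 0.522, -0.477]
contact_force: [-0.3, 0.1, 1.9]
gripper_width: 0.144
```

```bash
python3 -c "
from h import *
S=cams.grab_frame('side')
plan(476.2,-244.2,100,5)
crop(S,'s24',110,150,180,210,9)
"
```

```text
t24.68 tcp [ 475.2 -243.8    1. ] yaw 5.1 w 0.145 F [-1.4  0.3  2.4] j [-0.61  0.06  1.97 -0.    1.11 -0.7 ]
  shift [-3.96  0.04  0.02] turn [ 0.01  0.   -0.  ] rows 2.4
```

View pics/s24.png

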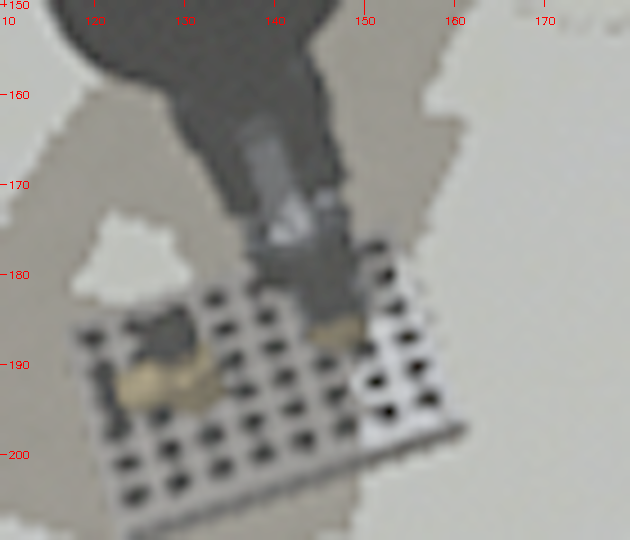

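Emit:
drive_tool(series=[{"x":-0.8,"y":0,"z":0,"ax":0,"ay":0,"az":0},{"x":-2.0,"y":0,"z":0,"ax":0,"ay":0,"az":0},{"x":-3.2,"y":0,"z":0,"ax":0,"ay":0,"az":0},{"x":-4.2,"y":0,"z":0,"ax":0,"ay":0,"az":0},{"x":-4.2,"y":0,"z":0,"ax":0,"ay":0,"az":0}])

```text
time: 25.1
tool_pos: [0.4785, -0.2459, 0.1122]
tool_rot: [0.525, 0.478, 0.518, -0.477]
contact_force: [0.3, -1.1, -0.2]
gripper_width: 0.147
```

```bash
python3 -c "
from h import *
S=cams.grab_frame('side')
plan(566.6,23.1,100,-14.4)
crop(S,'s25',100,120,190,210,6)
"
```

```text
t25.15 tcp [ 477.3 -245.1  109.4] yaw 5.1 w 0.149 F [ 0.2  0.2 -0.2] j [-0.61 -0.09  1.91  0.    1.31 -0.7 ]
  shift [  0.35   4.5  -10.37] turn [ 3.89  0.04 -0.07] rows 6.8
```

View pics/s25.png

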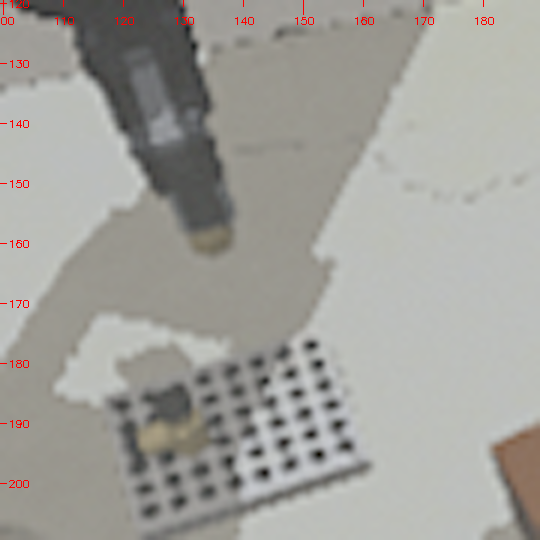

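Emit:
drive_tool(series=[{"x":0,"y":0.5,"z":-1.2,"ax":0.3,"ay":0,"az":0},{"x":0,"y":1.2,"z":-2.7,"ax":1.2,"ay":0,"az":0},{"x":0,"y":1.9,"z":-4.2,"ax":2.2,"ay":0,"az":0},{"x":0,"y":2.5,"z":-5.7,"ax":3.1,"ay":0,"az":0},{"x":0,"y":3.1,"z":-7.1,"ax":3.8,"ay":0,"az":0}])

```text
time: 25.57
tool_pos: [0.5358, -0.0578, 0.1038]
tool_rot: [-0.434, -0.557, -0.435, 0.558]
contact_force: [0.5, 0.2, -0.8]
gripper_width: 0.147
```

```bash
python3 -c "
from h import *
plan(566.6,23.1,100,-14.4)
"
```

```text
t25.57 tcp [535.8 -57.8 103.8] yaw -14.2 w 0.147 F [ 0.5  0.2 -0.8] j [-0.25 -0.07  1.9   0.    1.31  0.  ]
  shift [ 0.15  0.41 -3.44] turn [ 0.05 -0.    0.03] rows 2.1
```

Emit:
drive_tool(series=[{"x":0,"y":0.2,"z":-1.4,"ax":0.05,"ay":0,"az":0},{"x":0,"y":0.35,"z":-2.8,"ax":0.05,"ay":0,"az":0},{"x":0,"y":0.41,"z":-3.44,"ax":0.05,"ay":0,"az":0},{"x":0,"y":0.41,"z":-3.44,"ax":0.05,"ay":0,"az":0},{"x":0,"y":0.41,"z":-3.44,"ax":0.05,"ay":0,"az":0}])

```text
time: 25.98
tool_pos: [0.5663, 0.0216, 0.1039]
tool_rot: [-0.434, -0.557, -0.436, 0.558]
contact_force: [-0.6, -0.5, -0.7]
gripper_width: 0.15
```

```bash
python3 -c "
from h import *
plan(566.6,23.1,100,-14.4)
"
```

```text
t25.98 tcp [566.3  21.6 103.9] yaw -14.1 w 0.150 F [-0.6 -0.5 -0.7] j [-0.09 -0.    1.84 -0.    1.31  0.15]
  shift [ 0.16 -0.   -0.06] turn [0.06 0.01 0.03] rows 0.1
```

Emit:
drive_tool(series=[{"x":0.8,"y":0,"z":-0.05,"ax":0.05,"ay":0,"az":0},{"x":1.8,"y":0,"z":-0.05,"ax":0.05,"ay":0,"az":0},{"x":2.8,"y":0,"z":-0.05,"ax":0.05,"ay":0,"az":0},{"x":3.5,"y":0,"z":-0.05,"ax":0.05,"ay":0,"az":0},{"x":3.5,"y":0,"z":-0.05,"ax":0.05,"ay":0,"az":0}])

```text
time: 26.4
tool_pos: [0.5627, 0.021, 0.0126]
tool_rot: [-0.43, -0.557, -0.435, 0.562]
contact_force: [-1.5, -0.1, -0.4]
gripper_width: 0.148
```

Emit:
drive_tool(series=[{"x":0,"y":0,"z":0,"ax":0,"ay":0,"az":0},{"x":0,"y":0,"z":0,"ax":0,"ay":0,"az":0},{"x":0,"y":0,"z":0,"ax":0,"ay":0,"az":0}])

```text
time: 26.65
tool_pos: [0.569, 0.0215, 0.0201]
tool_rot: [0.434, 0.56, 0.432, -0.558]
contact_force: [-0.2, 0.5, -1.1]
gripper_width: 0.146
```

```bash
python3 -c "
from h import *
S=cams.grab_frame('side')
plan(566.6,23.1,-3,-14.4)
crop(S,'s26',225,150,285,210,10)
"
```

```text
t26.70 tcp [569.1  21.7  20.2] yaw -14.5 w 0.147 F [ 0.1 -0.2  0. ] j [-0.09  0.1   1.88 -0.    1.15  0.16]
  shift [ 0.93 -0.11 -0.03] turn [-0.01 -0.01 -0.04] rows 0.6
```

View pics/s26.png

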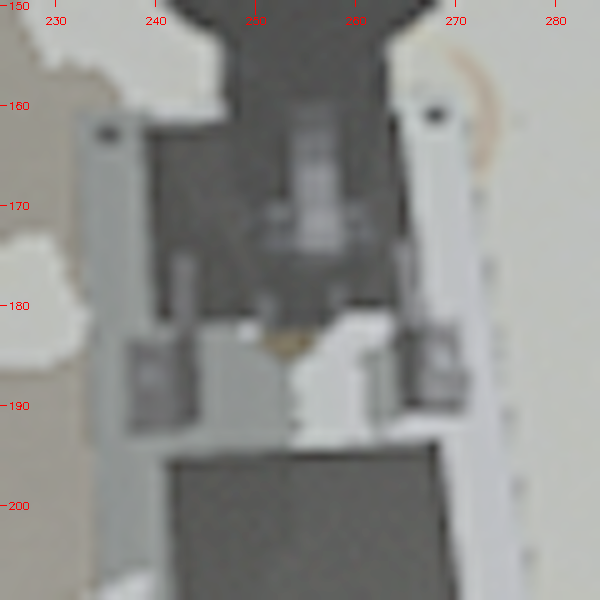

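Emit:
drive_tool(series=[{"x":0.3,"y":-0.07,"z":-0.03,"ax":0,"ay":0,"az":0},{"x":0.6,"y":-0.07,"z":-0.03,"ax":0,"ay":0,"az":0},{"x":0.74,"y":-0.07,"z":-0.03,"ax":0,"ay":0,"az":0},{"x":0.74,"y":-0.07,"z":-0.03,"ax":0,"ay":0,"az":0},{"x":0.74,"y":-0.07,"z":-0.03,"ax":0,"ay":0,"az":0}])

```text
time: 27.12
tool_pos: [0.5656, 0.0235, -0.001]
tool_rot: [-0.433, -0.559, -0.434, 0.559]
contact_force: [0.4, -0.5, 0.3]
gripper_width: 0.147
```

Emit:
drive_tool(series=[{"x":0,"y":0,"z":0,"ax":0,"ay":0,"az":0},{"x":0,"y":0,"z":0,"ax":0,"ay":0,"az":0}])

```text
time: 27.28
tool_pos: [0.5664, 0.0233, 0.0]
tool_rot: [0.433, 0.559, 0.433, -0.559]
contact_force: [0.4, 0.1, 0.4]
gripper_width: 0.144
```

```bash
python3 -c "
from h import *
plan(566.6,23.1,-3,-14.4)
"
```

```text
t27.28 tcp [566.4  23.3   0. ] yaw -14.4 w 0.144 F [0.4 0.1 0.4] j [-0.09  0.13  1.89  0.    1.12  0.16]
  shift [0.12 0.01 0.01] turn [-0.01 -0.   -0.01] rows 0.1
```

Emit:
drive_tool(series=[{"x":0.05,"y":0,"z":0,"ax":0,"ay":0,"az":0},{"x":0.1,"y":0,"z":0,"ax":0,"ay":0,"az":0},{"x":0.1,"y":0,"z":0,"ax":0,"ay":0,"az":0}])

```text
time: 27.53
tool_pos: [0.566, 0.0233, -0.0029]
tool_rot: [-0.433, -0.559, -0.433, 0.559]
contact_force: [-0.1, 0.6, 0.4]
gripper_width: 0.147
```

Emit:
drive_tool(series=[{"x":0.03,"y":0,"z":0,"ax":0,"ay":0,"az":0},{"x":0.05,"y":0,"z":0,"ax":0,"ay":0,"az":0},{"x":0.05,"y":0,"z":0,"ax":0,"ay":0,"az":0}])

```text
time: 27.78
tool_pos: [0.5664, 0.0234, -0.0031]
tool_rot: [0.433, 0.559, 0.433, -0.559]
contact_force: [-1.9, 1.0, 4.5]
gripper_width: 0.145
```

Contact at the predicted height. Releasing and lifting.

Emit:
drive_tool(series=[{"x":-0.03,"y":0,"z":0,"ax":0,"ay":0,"az":0},{"x":-0.03,"y":0,"z":0,"ax":0,"ay":0,"az":0},{"x":-0.03,"y":0,"z":0,"ax":0,"ay":0,"az":0},{"x":-0.03,"y":0,"z":0,"ax":0,"ay":0,"az":0},{"x":-0.03,"y":0,"z":0,"ax":0,"ay":0,"az":0}], hand=0.6)

```text
time: 28.2
tool_pos: [0.566, 0.0233, -0.0034]
tool_rot: [-0.433, -0.559, -0.433, 0.559]
contact_force: [0.4, 0.0, -0.0]
gripper_width: 0.6
```

Emit:
drive_tool(series=[{"x":-0.8,"y":0,"z":0,"ax":0,"ay":0,"az":0},{"x":-2,"y":0,"z":0,"ax":0,"ay":0,"az":0},{"x":-3.2,"y":0,"z":0,"ax":0,"ay":0,"az":0},{"x":-4.5,"y":0,"z":-0.8,"ax":1,"ay":0,"az":0},{"x":-5.5,"y":0,"z":-2.2,"ax":2.4,"ay":0,"az":0}])

```text
time: 28.62
tool_pos: [0.5803, 0.074, 0.1364]
tool_rot: [0.371, 0.603, 0.369, -0.602]
contact_force: [1.6, 0.1, 0.7]
gripper_width: 0.601
```

Emit:
drive_tool(series=[{"x":0,"y":0,"z":-1.3,"ax":1.4,"ay":0,"az":0},{"x":0,"y":0,"z":-2.6,"ax":2.8,"ay":0,"az":0},{"x":0,"y":0,"z":-3.9,"ax":4.2,"ay":0,"az":0},{"x":0,"y":0,"z":-5.2,"ax":5.6,"ay":0,"az":0},{"x":0,"y":0,"z":-6.4,"ax":7,"ay":0,"az":0}], hand=1)

```text
time: 29.03
tool_pos: [0.6513, 0.2206, 0.1333]
tool_rot: [0.172, 0.686, 0.172, -0.686]
contact_force: [0.4, -0.1, 0.5]
gripper_width: 1.001
```

```bash
python3 -c "
from h import *
import pickle
S=cams.grab_frame('side');T=cams.grab_frame('top');pickle.dump((S,T),open('f3.pkl','wb'))
plan(460.8,287.2,130,-105.6)
crop(S,'s27',225,150,285,225,8);crop(T,'t27',212,170,296,270,6);crop(S,'s27m',290,90,390,190,5)
"
```

```text
t29.13 tcp [651.7 222.5 133. ] yaw -61.4 w 1.000 F [-0.2 -0.2 -0.2] j [0.22 0.25 1.52 0.   1.38 1.29]
  shift [ 0.12 -5.93  5.46] turn [ 8.85 -0.01  0.01] rows 6.2
```

View pics/s27.png

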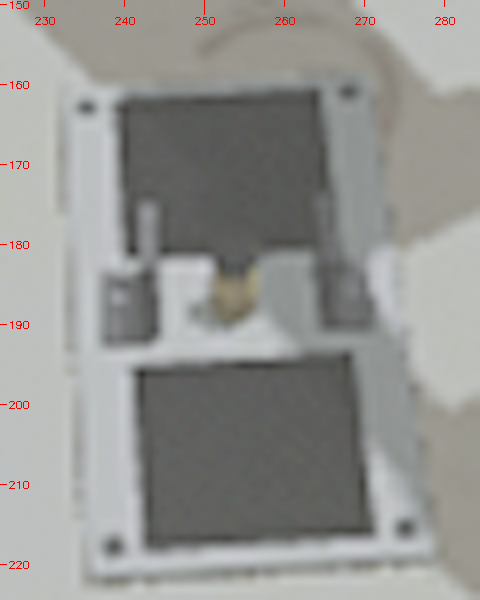

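View pics/t27.png

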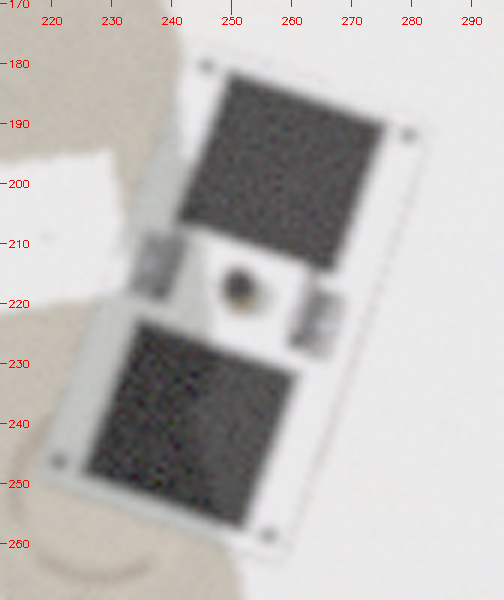

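Emit:
drive_tool(series=[{"x":0,"y":-0.9,"z":0.8,"ax":1.3,"ay":0,"az":0},{"x":0,"y":-1.9,"z":1.7,"ax":2.7,"ay":0,"az":0},{"x":0,"y":-2.9,"z":2.7,"ax":4.1,"ay":0,"az":0},{"x":0,"y":-3.9,"z":3.6,"ax":5.5,"ay":0,"az":0},{"x":0,"y":-4.9,"z":4.5,"ax":6.9,"ay":0,"az":0}], hand=1)

```text
time: 29.55
tool_pos: [0.4917, 0.2722, 0.133]
tool_rot: [0.039, -0.706, 0.039, 0.706]
contact_force: [0.5, 1.0, 0.2]
gripper_width: 0.999
```

```bash
python3 -c "
from h import *
plan(460.8,287.2,130,-105.6)
"
```

```text
t29.55 tcp [491.7 272.2 133. ] yaw -96.3 w 0.999 F [0.5 1.  0.2] j [ 0.37 -0.04  1.83 -0.    1.36  2.05]
  shift [ 0.12 -0.46  1.29] turn [ 1.86  0.01 -0.01] rows 1.3
```

View pics/s27m.png

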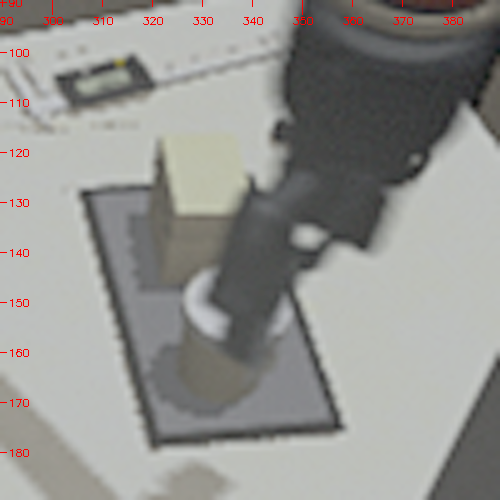

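Emit:
drive_tool(series=[{"x":0,"y":-0.46,"z":1.2,"ax":1.3,"ay":0,"az":0},{"x":0,"y":-0.46,"z":1.29,"ax":1.86,"ay":0,"az":0},{"x":0,"y":-0.46,"z":1.29,"ax":1.86,"ay":0,"az":0},{"x":0.5,"y":-0.46,"z":1.29,"ax":1.86,"ay":0,"az":0},{"x":1,"y":-0.46,"z":1.29,"ax":1.86,"ay":0,"az":0}])

```text
time: 29.97
tool_pos: [0.4639, 0.2872, 0.1086]
tool_rot: [-0.094, 0.702, -0.093, -0.7]
contact_force: [0.5, -0.0, -0.4]
gripper_width: 0.993
```

Emit:
drive_tool(series=[{"x":0,"y":0,"z":0,"ax":0,"ay":0,"az":0},{"x":0,"y":0,"z":0,"ax":0,"ay":0,"az":0}])

```text
time: 30.13
tool_pos: [0.4619, 0.2863, 0.1061]
tool_rot: [0.093, -0.7, 0.095, 0.702]
contact_force: [0.3, -0.4, -0.2]
gripper_width: 1.002
```

```bash
python3 -c "
from h import *
plan(460.8,287.2,9.1,-105.6)
"
```

```text
t30.13 tcp [461.9 286.3 106.1] yaw -105.3 w 1.002 F [ 0.3 -0.4 -0.2] j [ 0.42 -0.06  1.89 -0.    1.31  2.26]
  shift [ 3.88 -0.03  0.04] turn [ 0.07  0.04 -0.03] rows 2.3
```

Emit:
drive_tool(series=[{"x":1.0,"y":-0.03,"z":0.04,"ax":0.06,"ay":0,"az":0},{"x":2.2,"y":-0.03,"z":0.04,"ax":0.06,"ay":0,"az":0},{"x":3.2,"y":-0.03,"z":0.04,"ax":0.06,"ay":0,"az":0},{"x":3.8,"y":-0.03,"z":0.04,"ax":0.06,"ay":0,"az":0},{"x":3.8,"y":-0.03,"z":0.04,"ax":0.06,"ay":0,"az":0}])

```text
time: 30.55
tool_pos: [0.4591, 0.2866, 0.0091]
tool_rot: [0.094, -0.698, 0.097, 0.703]
contact_force: [-0.9, -0.2, -0.6]
gripper_width: 0.999
```

Emit:
drive_tool(series=[{"x":0,"y":0,"z":0,"ax":0,"ay":0,"az":0},{"x":0,"y":0,"z":0,"ax":0,"ay":0,"az":0},{"x":0,"y":0,"z":0,"ax":0,"ay":0,"az":0}])

```text
time: 30.8
tool_pos: [0.4635, 0.289, 0.0155]
tool_rot: [-0.096, 0.702, -0.095, -0.7]
contact_force: [0.3, 0.1, -0.9]
gripper_width: 1.001
```

```bash
python3 -c "
from h import *
plan(460.8,287.2,9.1,-105.6)
S=cams.grab_frame('side')
plan(460.8,287.2,9.1,-105.6)
crop(S,'s28',290,80,380,170,6)
"
```

```text
t30.80 tcp [463.5 289.   15.5] yaw -105.6 w 1.001 F [ 0.3  0.1 -0.9] j [ 0.42  0.06  1.94 -0.    1.14  2.26]
  shift [0.26 0.1  0.09] turn [ 0.01 -0.03  0.03] rows 0.2
t30.85 tcp [463.4 289.   15.5] yaw -105.5 w 1.001 F [-0.3 -0.   0.6] j [ 0.42  0.06  1.94 -0.    1.14  2.26]
  shift [0.25 0.1  0.08] turn [ 0.01 -0.03  0.03] rows 0.2
```

View pics/s28.png

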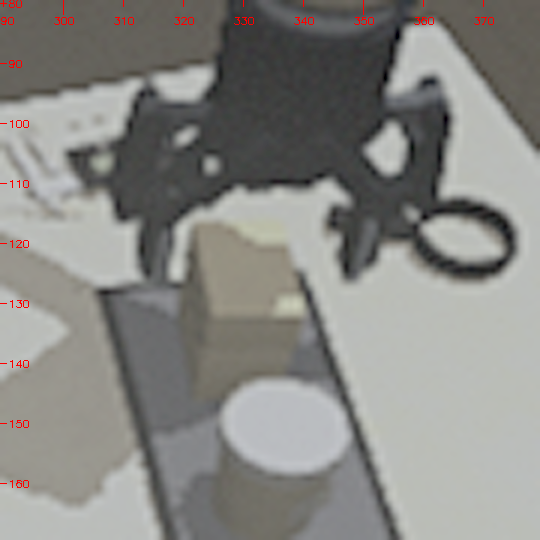

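Emit:
drive_tool(series=[{"x":0.25,"y":0.08,"z":0.06,"ax":0,"ay":0,"az":0},{"x":0.25,"y":0.08,"z":0.06,"ax":0,"ay":0,"az":0},{"x":0.25,"y":0.08,"z":0.06,"ax":0,"ay":0,"az":0},{"x":0.25,"y":0.08,"z":0.06,"ax":0,"ay":0,"az":0}], hand=0.65)

```text
time: 31.18
tool_pos: [0.4597, 0.2868, 0.0072]
tool_rot: [0.096, -0.701, 0.096, 0.701]
contact_force: [0.4, 0.9, 0.0]
gripper_width: 0.653
```

```bash
python3 -c "
from h import *
plan(460.8,287.2,9.1,-105.6)
"
```

```text
t31.18 tcp [459.7 286.8   7.2] yaw -105.5 w 0.653 F [0.4 0.9 0. ] j [0.42 0.06 1.95 0.   1.13 2.26]
  shift [-0.07 -0.03 -0.04] turn [ 0.01  0.   -0.  ] rows 0.1
```

Emit:
drive_tool(series=[{"x":-0.06,"y":-0.02,"z":-0.04,"ax":0,"ay":0,"az":0},{"x":-0.06,"y":-0.02,"z":-0.04,"ax":0,"ay":0,"az":0},{"x":-0.06,"y":-0.02,"z":-0.04,"ax":0,"ay":0,"az":0}])

```text
time: 31.43
tool_pos: [0.4612, 0.2872, 0.0091]
tool_rot: [-0.096, 0.701, -0.095, -0.7]
contact_force: [-0.6, -0.3, -0.2]
gripper_width: 0.649
```

Emit:
drive_tool(series=[{"x":0,"y":0,"z":0,"ax":0,"ay":0,"az":0},{"x":0,"y":0,"z":0,"ax":0,"ay":0,"az":0},{"x":0,"y":0,"z":0,"ax":0,"ay":0,"az":0},{"x":0,"y":0,"z":0,"ax":0,"ay":0,"az":0},{"x":0,"y":0,"z":0,"ax":0,"ay":0,"az":0}], hand=0)

```text
time: 31.85
tool_pos: [0.4614, 0.2873, 0.0092]
tool_rot: [-0.096, 0.701, -0.095, -0.7]
contact_force: [-0.4, 1.2, 3.4]
gripper_width: 0.504
```

```bash
python3 -c "
from h import *
plan(460.8,287.2,9.1,-105.6)
"
```

```text
t31.85 tcp [461.4 287.3   9.2] yaw -105.5 w 0.504 F [-0.4  1.2  3.4] j [0.42 0.06 1.95 0.   1.13 2.26]
  shift [0.   0.01 0.02] turn [ 0.01 -0.01  0.01] rows 0.0
```

Emit:
drive_tool(series=[{"x":-0.8,"y":0,"z":0,"ax":0,"ay":0,"az":0},{"x":-2,"y":0,"z":0,"ax":0,"ay":0,"az":0},{"x":-3.2,"y":0,"z":0,"ax":0,"ay":0,"az":0},{"x":-4,"y":0.8,"z":-0.4,"ax":0,"ay":0,"az":0},{"x":-4,"y":2,"z":-1.1,"ax":0,"ay":0,"az":0}])

```text
time: 32.27
tool_pos: [0.4764, 0.2337, 0.1139]
tool_rot: [-0.096, 0.703, -0.093, -0.698]
contact_force: [1.1, -0.5, 0.2]
gripper_width: 0.508
```

```bash
python3 -c "
from h import *
plan(520.2,34.9,100,-105.6)
"
```

```text
t32.27 tcp [476.4 233.7 113.9] yaw -105.3 w 0.508 F [ 1.1 -0.5  0.2] j [ 0.32 -0.11  1.92  0.    1.32  2.15]
  shift [ 0.54  7.21 -3.79] turn [ 0.06 -0.08  0.06] rows 4.9
```

Emit:
drive_tool(series=[{"x":0,"y":1.4,"z":-0.7,"ax":0,"ay":0,"az":0},{"x":0,"y":2.9,"z":-1.5,"ax":0,"ay":0,"az":0},{"x":0,"y":4.4,"z":-2.3,"ax":0,"ay":0,"az":0},{"x":0,"y":5.8,"z":-3,"ax":0,"ay":0,"az":0},{"x":0,"y":6.8,"z":-3.6,"ax":0,"ay":0,"az":0}])

```text
time: 32.68
tool_pos: [0.5144, 0.0407, 0.1078]
tool_rot: [0.096, -0.7, 0.096, 0.701]
contact_force: [1.1, -0.5, -1.8]
gripper_width: 0.507
```

Emit:
drive_tool(series=[{"x":0,"y":0.3,"z":-0.2,"ax":0,"ay":0,"az":0},{"x":0,"y":0.3,"z":-0.2,"ax":0,"ay":0,"az":0},{"x":0,"y":0.3,"z":-0.2,"ax":0,"ay":0,"az":0}])

```text
time: 32.93
tool_pos: [0.5173, 0.0354, 0.108]
tool_rot: [0.096, -0.7, 0.096, 0.701]
contact_force: [0.1, 1.7, -1.1]
gripper_width: 0.508
```

```bash
python3 -c "
from h import *
plan(520.2,34.9,100,-105.6)
"
```

```text
t32.93 tcp [517.3  35.4 108. ] yaw -105.6 w 0.508 F [ 0.1  1.7 -1.1] j [-0.08 -0.12  1.95  0.    1.32  1.77]
  shift [ 0.32 -0.01 -0.12] turn [0.   0.02 0.  ] rows 0.2
```

Emit:
drive_tool(series=[{"x":0.8,"y":-0.01,"z":-0.1,"ax":0,"ay":0,"az":0},{"x":1.8,"y":-0.01,"z":-0.1,"ax":0,"ay":0,"az":0},{"x":2.6,"y":-0.01,"z":-0.1,"ax":0,"ay":0,"az":0},{"x":3.3,"y":-0.01,"z":-0.1,"ax":0,"ay":0,"az":0},{"x":3.5,"y":-0.01,"z":-0.1,"ax":0,"ay":0,"az":0}])

```text
time: 33.35
tool_pos: [0.5171, 0.0368, 0.0175]
tool_rot: [0.095, -0.698, 0.095, 0.703]
contact_force: [-0.9, 0.2, -1.4]
gripper_width: 0.505
```

Emit:
drive_tool(series=[{"x":0,"y":0,"z":0,"ax":0,"ay":0,"az":0},{"x":0,"y":0,"z":0,"ax":0,"ay":0,"az":0},{"x":0,"y":0,"z":0,"ax":0,"ay":0,"az":0},{"x":0,"y":0,"z":0,"ax":0,"ay":0,"az":0}])

```text
time: 33.68
tool_pos: [0.5218, 0.0349, 0.0229]
tool_rot: [-0.096, 0.702, -0.095, -0.7]
contact_force: [-0.3, -0.1, -1.1]
gripper_width: 0.508
```

```bash
python3 -c "
from h import *
plan(520.2,34.9,11.2,-105.6)
"
```

```text
t33.68 tcp [521.8  34.9  22.9] yaw -105.5 w 0.508 F [-0.3 -0.1 -1.1] j [-0.08 -0.01  1.99  0.    1.15  1.77]
  shift [0.47 0.02 0.06] turn [ 0.02 -0.03  0.01] rows 0.3
```

Emit:
drive_tool(series=[{"x":0.2,"y":0,"z":0,"ax":0,"ay":0,"az":0},{"x":0.36,"y":0,"z":0,"ax":0,"ay":0,"az":0},{"x":0.36,"y":0,"z":0,"ax":0,"ay":0,"az":0},{"x":0.36,"y":0,"z":0,"ax":0,"ay":0,"az":0},{"x":0.36,"y":0,"z":0,"ax":0,"ay":0,"az":0}])

```text
time: 34.1
tool_pos: [0.5203, 0.0345, 0.0121]
tool_rot: [0.096, -0.7, 0.096, 0.701]
contact_force: [0.0, -1.0, -0.8]
gripper_width: 0.506
```

```bash
python3 -c "
from h import *
plan(520.2,34.9,11.2,-105.6)
"
```

```text
t34.10 tcp [520.3  34.5  12.1] yaw -105.6 w 0.506 F [ 0.  -1.  -0.8] j [-0.08  0.01  2.    0.    1.13  1.77]
  shift [ 0.04 -0.01  0.01] turn [ 0.01  0.   -0.  ] rows 0.0
```

Emit:
drive_tool(series=[{"x":0.04,"y":-0.01,"z":0,"ax":0,"ay":0,"az":0},{"x":0.06,"y":-0.01,"z":0,"ax":0,"ay":0,"az":0},{"x":0.06,"y":-0.01,"z":0,"ax":0,"ay":0,"az":0}])

```text
time: 34.35
tool_pos: [0.5208, 0.0348, 0.0112]
tool_rot: [-0.096, 0.701, -0.096, -0.701]
contact_force: [-1.4, -0.1, 3.0]
gripper_width: 0.507
```

Emit:
drive_tool(series=[{"x":-0.02,"y":0,"z":0,"ax":0,"ay":0,"az":0},{"x":-0.02,"y":0,"z":0,"ax":0,"ay":0,"az":0},{"x":-0.02,"y":0,"z":0,"ax":0,"ay":0,"az":0},{"x":-0.02,"y":0,"z":0,"ax":0,"ay":0,"az":0},{"x":-0.02,"y":0,"z":0,"ax":0,"ay":0,"az":0}], hand=0.8)

```text
time: 34.77
tool_pos: [0.5205, 0.0349, 0.0112]
tool_rot: [-0.096, 0.701, -0.096, -0.701]
contact_force: [-0.6, 0.1, -0.5]
gripper_width: 0.8
```

Emit:
drive_tool(series=[{"x":-0.8,"y":0,"z":0,"ax":0,"ay":0,"az":0},{"x":-2,"y":0,"z":0,"ax":0,"ay":0,"az":0},{"x":-3.2,"y":0,"z":0,"ax":0,"ay":0,"az":0},{"x":-4.5,"y":-0.6,"z":-0.2,"ax":0,"ay":0,"az":0},{"x":-5,"y":-2,"z":-0.5,"ax":0,"ay":0,"az":0}], hand=1)

```text
time: 35.18
tool_pos: [0.5482, 0.0779, 0.1416]
tool_rot: [-0.097, 0.703, -0.097, -0.698]
contact_force: [1.4, -0.5, 1.1]
gripper_width: 0.998
```

```bash
python3 -c "
from h import *
plan(555.5,260.1,130,-104.6)
"
```

```text
t35.18 tcp [548.2  77.9 141.6] yaw -105.8 w 0.998 F [ 1.4 -0.5  1.1] j [ 0.01 -0.08  1.85 -0.    1.37  1.85]
  shift [ 0.46 -7.09  1.7 ] turn [-0.23 -0.08  0.01] rows 4.4
```

Emit:
drive_tool(series=[{"x":0,"y":-1.5,"z":0.4,"ax":0,"ay":0,"az":0},{"x":0,"y":-3,"z":0.8,"ax":-0.1,"ay":0,"az":0},{"x":0,"y":-4.5,"z":1.1,"ax":-0.2,"ay":0,"az":0},{"x":0,"y":-5.9,"z":1.5,"ax":-0.2,"ay":0,"az":0},{"x":0,"y":-6.8,"z":1.7,"ax":-0.2,"ay":0,"az":0}])

```text
time: 35.6
tool_pos: [0.55, 0.2581, 0.1362]
tool_rot: [0.089, -0.701, 0.088, 0.702]
contact_force: [0.6, -0.8, -0.7]
gripper_width: 0.999
```

```bash
python3 -c "
from h import *
import pickle
S0,T0=pickle.load(open('f0.pkl','rb'))
S=cams.grab_frame('side');T=cams.grab_frame('top');pickle.dump((S,T),open('f4.pkl','wb'))
plan(555.5,260.1,11.3,-104.6)
for F,n,b,s in((S0,'a',(225,145,290,225),6),(S,'b',(225,145,290,225),6),(T0,'c',(212,170,296,270),5),(T,'d',(212,170,296,270),5)): crop(F,'cmp_'+n,*b,s)
A=[cv2.imread('pics/cmp_%s.png'%c) for c in 'abcd']
cv2.imwrite('pics/cmpS.png',np.hstack(A[:2]));cv2.imwrite('pics/cmpT.png',np.hstack(A[2:]))
"
```

```text
t35.70 tcp [550.1 258.1 136.1] yaw -104.3 w 1.001 F [ 0.4 -0.3  0.1] j [0.32 0.06 1.72 0.   1.36 2.14]
  shift [ 4.99 -0.13 -0.19] turn [0.06 0.   0.01] rows 3.0
```

View pics/cmpS.png

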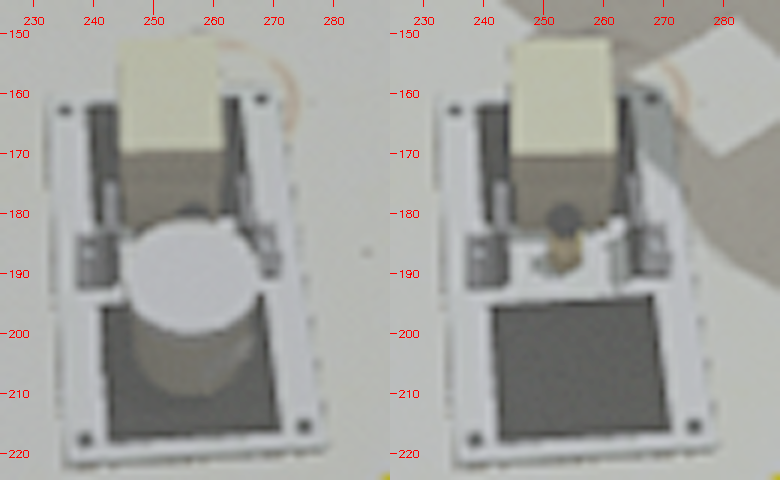

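View pics/cmpT.png

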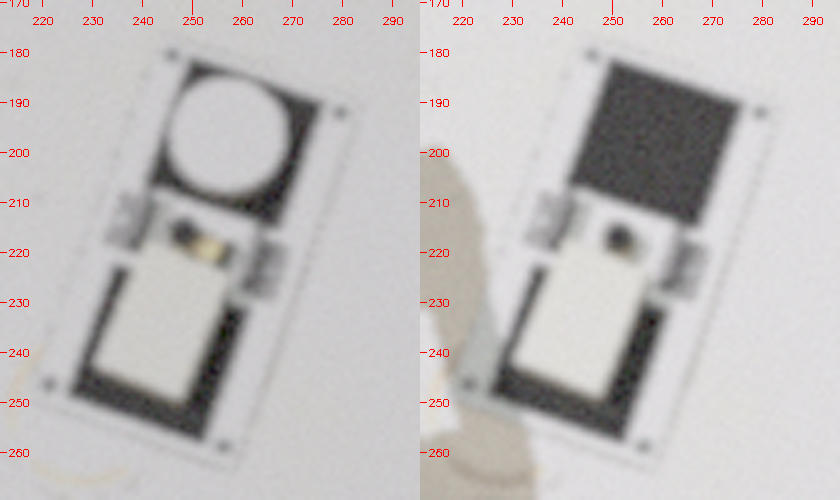

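```bash
python3 -c "
from h import *
import pickle
S0,T0=pickle.load(open('f0.pkl','rb'));S,T=pickle.load(open('f4.pkl','rb'))
def g(f): return cv2.cvtColor(f['img'],cv2.COLOR_BGR2GRAY).astype(np.float32)
def e(A,B,poly):
  m=np.zeros(A.shape,np.uint8);cv2.fillPoly(m,[np.array(poly,np.int32)],255)
  W=np.eye(2,3,dtype=np.float32)
  cc,W=cv2.findTransformECC(A,B,W,cv2.MOTION_EUCLIDEAN,(3,200,1e-6),m,3)
  c=np.mean(poly,0);print(cc,(W@np.r_[c,1]-c).round(2),np.degrees(np.arctan2(W[1,0],W[0,0])).round(2))
e(g(T0),g(T),[(236,219),(224,243),(224,247),(250,256),(255,247),(262,229),(258,226)])
e(g(S0),g(S),[(240,164),(240,178),(266,177),(264,163)])
# rack control
e(g(T0),g(T),[(238,175),(247,179),(289,192),(276,224),(272,234),(258,226),(236,219),(228,215)])
"
```

```text
0.9947190510638786 [-0.24 -0.57] 0.52
0.9978406459217178 [0.27 0.36] 0.13
0.37261458534992253 [-1.32 -2.25] -0.06
```

Emit:
drive_tool(series=[{"x":1,"y":-0.1,"z":-0.19,"ax":0,"ay":0,"az":0},{"x":2.2,"y":-0.1,"z":-0.19,"ax":0,"ay":0,"az":0},{"x":3.4,"y":-0.1,"z":-0.19,"ax":0,"ay":0,"az":0},{"x":4.3,"y":-0.1,"z":-0.19,"ax":0,"ay":0,"az":0},{"x":4.6,"y":-0.1,"z":-0.19,"ax":0,"ay":0,"az":0}])

```text
time: 36.12
tool_pos: [0.5525, 0.2539, 0.0163]
tool_rot: [0.088, -0.699, 0.091, 0.704]
contact_force: [-1.3, 0.4, -0.4]
gripper_width: 0.999
```

Emit:
drive_tool(series=[{"x":0,"y":0,"z":0,"ax":0,"ay":0,"az":0},{"x":0,"y":0,"z":0,"ax":0,"ay":0,"az":0},{"x":0,"y":0,"z":0,"ax":0,"ay":0,"az":0},{"x":0,"y":0,"z":0,"ax":0,"ay":0,"az":0}])

```text
time: 36.45
tool_pos: [0.5576, 0.2565, 0.0238]
tool_rot: [-0.09, 0.703, -0.089, -0.7]
contact_force: [0.8, -0.7, -0.2]
gripper_width: 0.995
```

```bash
python3 -c "
from h import *
plan(555.5,260.1,11.3,-104.6)
"
```

```text
t36.45 tcp [557.6 256.5  23.8] yaw -104.6 w 0.995 F [ 0.8 -0.7 -0.2] j [ 0.31  0.2   1.77 -0.    1.17  2.13]
  shift [ 0.5  -0.12  0.12] turn [ 0.01 -0.04  0.02] rows 0.3
```

Emit:
drive_tool(series=[{"x":0.3,"y":-0.12,"z":0.08,"ax":0,"ay":0,"az":0},{"x":0.45,"y":-0.12,"z":0.08,"ax":0,"ay":0,"az":0},{"x":0.45,"y":-0.12,"z":0.08,"ax":0,"ay":0,"az":0},{"x":0.45,"y":-0.12,"z":0.08,"ax":0,"ay":0,"az":0},{"x":0.45,"y":-0.12,"z":0.08,"ax":0,"ay":0,"az":0}], hand=0.8)

```text
time: 36.87
tool_pos: [0.5545, 0.2595, 0.0099]
tool_rot: [0.089, -0.701, 0.089, 0.701]
contact_force: [-0.0, -0.2, 0.6]
gripper_width: 0.8
```

```bash
python3 -c "
from h import *
plan(555.5,260.1,11.3,-104.6)
"
```

```text
t36.87 tcp [554.5 259.5   9.9] yaw -104.5 w 0.800 F [-0.  -0.2  0.6] j [ 0.32  0.21  1.78 -0.    1.15  2.14]
  shift [-0.06 -0.03 -0.03] turn [ 0.01  0.   -0.  ] rows 0.0
```

Emit:
drive_tool(series=[{"x":-0.05,"y":-0.02,"z":-0.03,"ax":0,"ay":0,"az":0},{"x":-0.05,"y":-0.02,"z":-0.03,"ax":0,"ay":0,"az":0}])

```text
time: 37.03
tool_pos: [0.5559, 0.2599, 0.0117]
tool_rot: [-0.09, 0.702, -0.089, -0.701]
contact_force: [0.0, -0.2, 0.6]
gripper_width: 0.799
```

Emit:
drive_tool(series=[{"x":0,"y":0,"z":0,"ax":0,"ay":0,"az":0},{"x":0,"y":0,"z":0,"ax":0,"ay":0,"az":0},{"x":0,"y":0,"z":0,"ax":0,"ay":0,"az":0},{"x":0,"y":0,"z":0,"ax":0,"ay":0,"az":0},{"x":0,"y":0,"z":0,"ax":0,"ay":0,"az":0}], hand=0)

```text
time: 37.45
tool_pos: [0.5563, 0.26, 0.0121]
tool_rot: [-0.09, 0.702, -0.089, -0.701]
contact_force: [0.3, -0.6, 4.9]
gripper_width: 0.625
```

```bash
python3 -c "
from h import *
plan(555.5,260.1,11.3,-104.6)
"
```

```text
t37.45 tcp [556.3 260.   12.1] yaw -104.5 w 0.625 F [ 0.3 -0.6  4.9] j [ 0.32  0.21  1.77 -0.    1.15  2.14]
  shift [0.03 0.01 0.03] turn [ 0.01 -0.02  0.01] rows 0.0
```

Emit:
drive_tool(series=[{"x":-0.8,"y":0,"z":0,"ax":0,"ay":0,"az":0},{"x":-2,"y":0,"z":0,"ax":0,"ay":0,"az":0},{"x":-3.2,"y":0,"z":0,"ax":0,"ay":0,"az":0},{"x":-4,"y":0.8,"z":-0.4,"ax":0,"ay":0,"az":0},{"x":-4,"y":2,"z":-1.1,"ax":0,"ay":0,"az":0}])

```text
time: 37.87
tool_pos: [0.5718, 0.2068, 0.1167]
tool_rot: [-0.089, 0.704, -0.087, -0.699]
contact_force: [1.0, 0.1, 0.1]
gripper_width: 0.628
```

```bash
python3 -c "
from h import *
plan(614.5,11.1,100,-104.6)
"
```

```text
t37.87 tcp [571.8 206.8 116.7] yaw -104.3 w 0.628 F [1.  0.1 0.1] j [0.22 0.07 1.74 0.   1.32 2.04]
  shift [ 0.66  7.17 -3.58] turn [ 0.06 -0.08  0.05] rows 4.8
```

Emit:
drive_tool(series=[{"x":0,"y":1.4,"z":-0.7,"ax":0,"ay":0,"az":0},{"x":0,"y":2.9,"z":-1.4,"ax":0,"ay":0,"az":0},{"x":0,"y":4.4,"z":-2.2,"ax":0,"ay":0,"az":0},{"x":0,"y":5.8,"z":-2.9,"ax":0,"ay":0,"az":0},{"x":0,"y":6.8,"z":-3.4,"ax":0,"ay":0,"az":0}])

```text
time: 38.28
tool_pos: [0.6087, 0.0154, 0.1103]
tool_rot: [0.09, -0.701, 0.09, 0.702]
contact_force: [-0.5, 0.5, -0.1]
gripper_width: 0.628
```

Emit:
drive_tool(series=[{"x":0,"y":0.3,"z":-0.2,"ax":0,"ay":0,"az":0},{"x":0,"y":0.3,"z":-0.2,"ax":0,"ay":0,"az":0},{"x":0,"y":0.3,"z":-0.2,"ax":0,"ay":0,"az":0}])

```text
time: 38.53
tool_pos: [0.6115, 0.0106, 0.1104]
tool_rot: [0.09, -0.701, 0.089, 0.702]
contact_force: [0.5, -0.0, -0.4]
gripper_width: 0.631
```

```bash
python3 -c "
from h import *
plan(614.5,11.1,100,-104.6)
"
```

```text
t38.53 tcp [611.5  10.6 110.4] yaw -104.6 w 0.631 F [ 0.5 -0.  -0.4] j [-0.1   0.1   1.73  0.    1.32  1.72]
  shift [ 0.42 -0.05 -0.11] turn [0.   0.02 0.01] rows 0.3
```

Emit:
drive_tool(series=[{"x":0.8,"y":-0.04,"z":-0.1,"ax":0,"ay":0,"az":0},{"x":1.8,"y":-0.04,"z":-0.1,"ax":0,"ay":0,"az":0},{"x":2.6,"y":-0.04,"z":-0.1,"ax":0,"ay":0,"az":0},{"x":3.3,"y":-0.04,"z":-0.1,"ax":0,"ay":0,"az":0},{"x":3.5,"y":-0.04,"z":-0.1,"ax":0,"ay":0,"az":0}])

```text
time: 38.95
tool_pos: [0.6114, 0.0129, 0.0196]
tool_rot: [0.089, -0.699, 0.088, 0.704]
contact_force: [-1.0, -0.9, -0.3]
gripper_width: 0.63
```

Emit:
drive_tool(series=[{"x":0,"y":0,"z":0,"ax":0,"ay":0,"az":0},{"x":0,"y":0,"z":0,"ax":0,"ay":0,"az":0},{"x":0,"y":0,"z":0,"ax":0,"ay":0,"az":0},{"x":0,"y":0,"z":0,"ax":0,"ay":0,"az":0}])

```text
time: 39.28
tool_pos: [0.6161, 0.0107, 0.0256]
tool_rot: [-0.089, 0.703, -0.089, -0.7]
contact_force: [0.4, -0.3, -0.5]
gripper_width: 0.626
```

```bash
python3 -c "
from h import *
plan(614.5,11.1,14.1,-104.6)
"
```

```text
t39.28 tcp [616.1  10.7  25.6] yaw -104.5 w 0.626 F [ 0.4 -0.3 -0.5] j [-0.1   0.2   1.77  0.    1.17  1.72]
  shift [ 0.46 -0.    0.07] turn [ 0.02 -0.03  0.01] rows 0.3
```

Emit:
drive_tool(series=[{"x":0.2,"y":0,"z":0,"ax":0,"ay":0,"az":0},{"x":0.36,"y":0,"z":0,"ax":0,"ay":0,"az":0},{"x":0.36,"y":0,"z":0,"ax":0,"ay":0,"az":0},{"x":0.36,"y":0,"z":0,"ax":0,"ay":0,"az":0},{"x":0.36,"y":0,"z":0,"ax":0,"ay":0,"az":0}])

```text
time: 39.7
tool_pos: [0.6146, 0.0103, 0.0146]
tool_rot: [0.09, -0.701, 0.09, 0.702]
contact_force: [0.0, 0.1, -0.4]
gripper_width: 0.627
```

```bash
python3 -c "
from h import *
plan(614.5,11.1,14.1,-104.6)
"
```

```text
t39.70 tcp [614.6  10.3  14.6] yaw -104.5 w 0.627 F [ 0.   0.1 -0.4] j [-0.1   0.21  1.77 -0.    1.16  1.72]
  shift [ 0.02 -0.03  0.01] turn [ 0.01  0.   -0.  ] rows 0.0
```

Emit:
drive_tool(series=[{"x":0.02,"y":-0.03,"z":0,"ax":0,"ay":0,"az":0},{"x":0.05,"y":-0.03,"z":0,"ax":0,"ay":0,"az":0},{"x":0.05,"y":-0.03,"z":0,"ax":0,"ay":0,"az":0}])

```text
time: 39.95
tool_pos: [0.6152, 0.0111, 0.0142]
tool_rot: [-0.089, 0.702, -0.09, -0.701]
contact_force: [-1.3, -0.6, 3.8]
gripper_width: 0.629
```

Emit:
drive_tool(series=[{"x":-0.02,"y":0,"z":0,"ax":0,"ay":0,"az":0},{"x":-0.02,"y":0,"z":0,"ax":0,"ay":0,"az":0},{"x":-0.02,"y":0,"z":0,"ax":0,"ay":0,"az":0},{"x":-0.02,"y":0,"z":0,"ax":0,"ay":0,"az":0},{"x":-0.02,"y":0,"z":0,"ax":0,"ay":0,"az":0}], hand=0.9)

```text
time: 40.37
tool_pos: [0.6148, 0.0112, 0.0138]
tool_rot: [0.089, -0.701, 0.089, 0.702]
contact_force: [-0.3, 0.4, -0.9]
gripper_width: 0.9
```

Emit:
drive_tool(series=[{"x":-0.8,"y":0,"z":0,"ax":0,"ay":0,"az":0},{"x":-2,"y":0,"z":0,"ax":0,"ay":0,"az":0},{"x":-3.4,"y":0,"z":0,"ax":0,"ay":0,"az":0},{"x":-4.8,"y":-0.5,"z":0,"ax":0,"ay":0,"az":0},{"x":-5.2,"y":-2,"z":0,"ax":0,"ay":0,"az":0}])

```text
time: 40.78
tool_pos: [0.6308, 0.0566, 0.1512]
tool_rot: [-0.091, 0.705, -0.092, -0.698]
contact_force: [1.9, -0.3, 0.7]
gripper_width: 0.901
```

Emit:
drive_tool(series=[{"x":0,"y":-1.5,"z":0,"ax":0,"ay":0,"az":0},{"x":0,"y":-3,"z":0.1,"ax":0,"ay":0,"az":0},{"x":0,"y":-4.5,"z":0.3,"ax":0,"ay":0,"az":0},{"x":0,"y":-6,"z":0.5,"ax":0,"ay":0,"az":0},{"x":0,"y":-7.5,"z":0.7,"ax":0,"ay":0,"az":0}])

```text
time: 41.2
tool_pos: [0.6576, 0.2473, 0.1438]
tool_rot: [0.089, -0.701, 0.09, 0.701]
contact_force: [0.0, -0.5, -0.4]
gripper_width: 0.898
```

```bash
python3 -c "
from h import *
import pickle
S0,T0=pickle.load(open('f0.pkl','rb'))
S=cams.grab_frame('side');T=cams.grab_frame('top');pickle.dump((S,T),open('f5.pkl','wb'))
plan(555.5,260.1,11.3,-104.6)
for F,n,b,s in((S0,'a',(225,145,290,225),6),(S,'b',(225,145,290,225),6),(T0,'c',(212,170,296,270),4),(T,'d',(212,170,296,270),4)): crop(F,'cmp_'+n,*b,s)
A=[cv2.imread('pics/cmp_%s.png'%c) for c in 'abcd']
cv2.imwrite('pics/cmpS2.png',np.hstack(A[:2]));cv2.imwrite('pics/cmpT2.png',np.hstack(A[2:]))
cv2.imwrite('pics/side_end.png',S['img'])
def g(f): return cv2.cvtColor(f['img'],cv2.COLOR_BGR2GRAY).astype(np.float32)
def e(A,B,poly):
  m=np.zeros(A.shape,np.uint8);cv2.fillPoly(m,[np.array(poly,np.int32)],255)
  W=np.eye(2,3,dtype=np.float32)
  cc,W=cv2.findTransformECC(A,B,W,cv2.MOTION_TRANSLATION,(3,200,1e-6),m,3)
  print(cc,W[:,2])
e(g(T0),g(T),[(250,181),(276,190),(267,214),(241,206)])
e(g(S0),g(S),[(243,197),(268,197),(270,214),(244,216)])
e(g(T0),g(T),[(236,219),(224,243),(224,247),(250,256),(255,247),(262,229),(258,226)])
"
```

```text
t41.30 tcp [657.2 250.8 143.6] yaw -104.2 w 0.897 F [-1.  -0.8  0.5] j [0.26 0.27 1.47 0.   1.4  2.08]
  shift [5.29 0.65 4.03] turn [0.08 0.01 0.02] rows 4.0
0.9959161354241787 [ 0.31452188 -0.8174096 ]
0.9988360908144872 [-0.03129786  0.75369215]
0.9950864533196566 [-0.2048551  -0.57088196]
```

View pics/cmpS2.png

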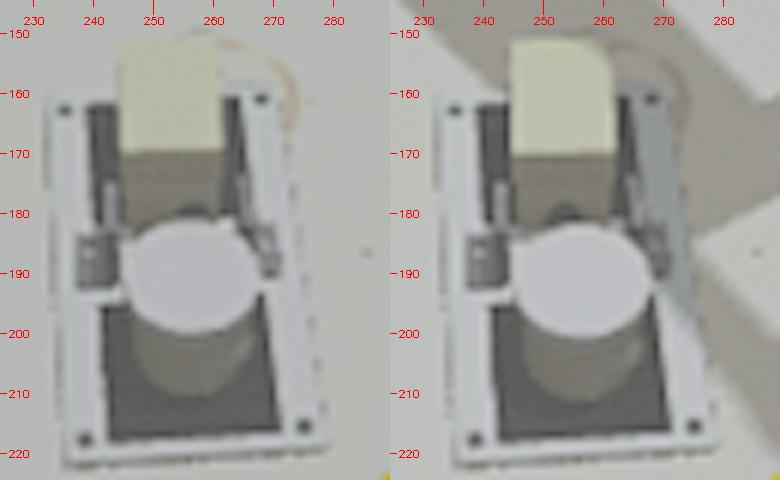

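View pics/cmpT2.png

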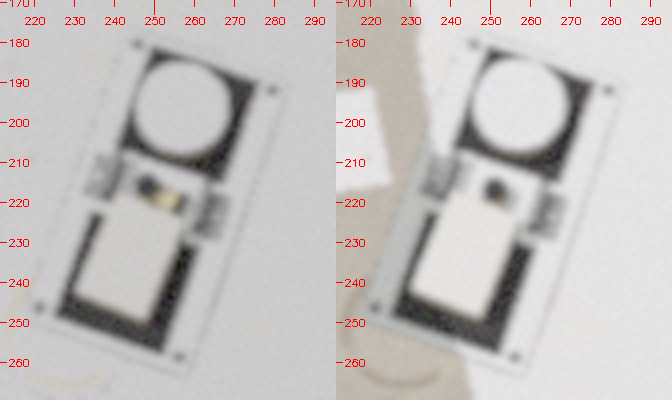

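View pics/side_end.png

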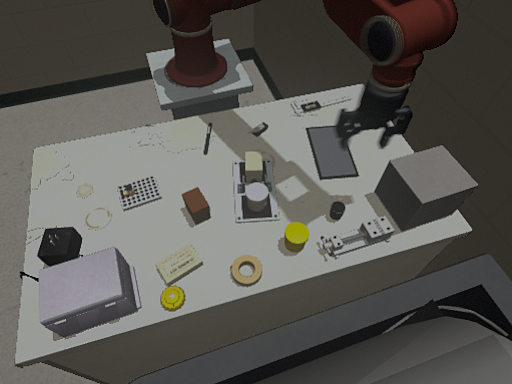

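The cup stands about 1.9 mm and the carton about 1.2 mm from where they started. That is within the camera calibration accuracy, everything is upright and the arm is clear, so I'm handing in.

Emit:
drive_tool(series=[{"x":0,"y":0,"z":0,"ax":0,"ay":0,"az":0},{"x":0,"y":0,"z":0,"ax":0,"ay":0,"az":0},{"x":0,"y":0,"z":0,"ax":0,"ay":0,"az":0}])

```text
time: 41.55
tool_pos: [0.6576, 0.2442, 0.1438]
tool_rot: [0.09, -0.701, 0.09, 0.701]
contact_force: [-0.1, -0.0, -0.5]
gripper_width: 0.898
```

```bash
python3 -c "
from plant import workorder
print(workorder.job_done())"
```

```text
the job is handed in; nothing more can be done
None
```

The job was done in the order asked and handed in at about 41.6 s. The carton and then the cup went onto the mat. The elbow now stands on the -y half of the plate, and the straight fitting is upright in the middle of the pocket. The carton and then the cup are back on the rack.

**Last checks:** In the end pictures, everything on the rack stands upright and the arm is clear.
- **Carton:** it is about 1.2 mm from where it started, further from the robot, and turned about 0.1–0.5° by image matching.
- **Cup:** it is about 1.9 mm from where it started, also further from the robot. I did not correct either of these.
- **Elbow:** I checked it close up only right after placing it, when it stood upright. The final full view still shows it on the plate.

**What disagreed:**
- **Fingertips:** in the pictures they stood about 15–30 mm behind the stated TCP, more than the text says. I set the grip heights from the images and the contact force instead.
- **Repeat grasps:** two grasps had to be done again because of this. The cup ended up gripped by its lid. The elbow was first caught only by its stub, so I regripped it lower on the block.

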